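# Shelve a record book in the desk rack and close up the sliding bookend

### The arm

A 6-joint arm with a two-finger parallel gripper is mounted at the origin on the work surface. World frame = base frame: x ahead of the robot, y to its left, z up, the work surface at z = 0. Lengths are in m, angles in rad, forces in N, time in s.
With the tool pointing down it reaches from about 0.35 to 0.975 m from the base axis. Payload 4.9 kg.
Tool frame: the origin (TCP) lies at the very end of the fingers, on their centre line; the grasp point (between the pads) lies 19 mm behind it; y points along the fingers, z is the direction in which the jaws open and shut, and the axes are right-handed (so a half turn about y gives the same grasp; the last joint's range is limited). The gripper opens to 85 mm and grips with 20 to 120 N. Pads are 22 mm wide; open, the fingers measure 114 mm over their backs; the gripper's body (76 mm by 85 mm) begins 54 mm behind the grasp point. The pads swing forward as they close: fully open they stand 13 mm farther back than shut.
Start: joints at [-1.436, 0.053, 1.613, -0, 1.476, -0.119], TCP at [0.157, -0.605, 0.199] pointing down, gripper open.
Joint ranges: [-3.01, 3.01], [-1.01, 2.22], [0.06, 2.58], [-1.02, 4.17], [0.09, 2.62], [-3.14, 3.14]. Speed limits (rad/s): [2.57, 2.57, 3.14, 3.14, 3.14, 3.14].

### API

Orientations are given as a rotation vector (axis times angle).
In Python, from station import ctrl gives the robot as it stands.
- The arm moves only by the tool arm_command, never from a script. Its argument "steps" is a list of rows, each a list of 3 entries, a list of its own where there are three numbers: the shift along the tool's x, y, z in m, then the turn, a rotation vector about the tool's x, y, z in degrees, then the opening, from 0 (shut) to 1 (fully open). In form: [[[dx, dy, dz], [ax, ay, az], gripper], ...]. A call has 1 to 5 rows; each row is the pose to reach, as a shift and turn from the pose measured when the call began, along the tool's axes at that moment; what a row does not reach only later rows make up. A row lasts 1/10 s, in which the tool goes at most 50 mm and 8.59 degrees, less where a joint would pass 70% of its speed; a pose out of reach is approached as far as the arm can. A call with a gripper value outside its range is refused whole. The fingers move at their own pace and stop on an object; "force" is the grip in N (left out, the last holds). Time passes only in rows, so rows that repeat a pose let the fingers close. It gives the time, the measured TCP pose, the force and the opening at its end, in the units of the state.
- ctrl.get_obs(): the state, without advancing time (a new reading comes with each control period).
- ctrl.get_image(name): name is "scene" or "top" or "wrist"; returns a dict with "img" (480x640x3 uint8, red, green, blue), "camera_matrix" (3x3 intrinsics, pixels), "world_from_camera" (4x4, takes a point from camera to world coordinates). Camera axes: x right, y up, looking along -z (the intrinsics and any distortion apply to the point x, -y, -z); pixel columns grow to the right and rows downward; lengths in m; the calibration is good to about 2 mm. A picture is of the moment at which its call begins. There is no depth.
- ctrl.finish_job(): hands the job in, once; it reports no verdict.
Trained networks look in a picture, given as the dict that the camera call returned (one of the last four; its "shot" number tells which), for a name from the list of things; names that differ only in an ending like _2 or _b are one class to them, and where a whole thing is asked for, a point or a joint stands for the part that bears it (a point fixed in the world has none). Each returns a list of dicts, best first, with "confidence" (0 to 1); they miss things now and then, are a little off and sometimes report something else, mostly with a low value. They report only what shows in the picture. A call takes as long as a camera call.
- ctrl.boxes_of(picture, name): "position" ([row, column] in pixels, amid what is visible of it).
The state is a dict: "t": time; "q": joint angles; "dq": joint speeds; "effort": joint torques, N m; "tool_pos": TCP position; "tool_rot": TCP orientation; "contact_force": force on the tool from outside, world axes, zero at the start; "wrist_torque": the same for the moment, N m; "opening": finger opening in m.
Only numpy, scipy, OpenCV 4.12 (cv2) and the standard library are available. Lean on these libraries where they do the work, as an engineer would, in place of code of your own. Each camera call takes 0.05 s, during which the arm holds its last target.

### The job

Draw the rack's sliding bookend fully back to its stop, then set the record book that stands alone on the desk upright on the rack in the space between the other two books and the bookend, its spine facing the same way as theirs; set it down rather than dropping it. Then slide the bookend up again until the three books are held snugly together, let go, and leave the rest of the desk undisturbed.

Things in the scene. Friction and masses are not known exactly. Their poses are not given: they have to be found in the camera images.
- rack: Fixed wooden book rack: board 120 (x) x 280 (y) x 12 mm thick, upright end plate at its -y end (top 112 mm above the desk, inner face at y = -130 mm), low stop block at its +y end (y 126 to 140 mm, top 24 mm above the desk). Origin: centre of the board's underside, at desk height; y runs along the board, z up. Books stand on the board's top (z = 12 mm), spines towards +x.
- bookend (a joint): Position of the sliding steel bookend (m). 0: fully back against its stop; grows as it slides towards the end plate (rack -y), up to 0.125. Clear width between end plate and bookend face = 0.181 minus this, so the three books pressed together (95 mm) stop it at about 0.086. Slides with about 2.5 N of friction and stays where left; no spring.
- bookend_grip (a point): Point on the axis of the bookend's upright steel post, 77 mm above the desk. Post 20 mm in diameter, top 97 mm above the desk, 28 mm collar at its foot; it stands on the bookend's flat foot, 48 mm behind (rack +y of) the bookend's face. The face is an upright plate 100 mm wide, 5 mm thick, top 102 mm above the desk. Axes as the rack's.
- volume_center (a point): Centre (half-way up) of the record book to be shelved, a rigid grey cloth-bound hardback that stands upright, alone, on the desk: 32 mm thick (its y), 100 mm deep (its x), 140 mm tall (its z), about 0.32 kg. Its spine is the closed side at +x; white page edges show at -x and on top.
- volume_spine (a point): Middle of that book's spine, 50 mm from its centre along its +x; same axes.
- row_a_center (a point): Centre of the loose book next to the rack's end plate: 35 mm thick (y), 100 mm deep (x), 120 mm tall, same grey binding, upright, spine at its +x.
- row_b_center (a point): Centre of the second loose book on the rack, beside the first: 28 mm thick (y), 100 mm deep (x), 125 mm tall, same grey binding, upright, spine at its +x. The two books stand with gaps of a few mm; they start up to 9 mm looser than pressed together (63 mm).
- cup: Bystander: cardboard coffee cup with lid, 82 mm across, 110 mm tall, origin under its centre. It and the single book may have changed places.
- tape: Bystander: roll of clear tape lying flat, 84 mm across, 45 mm tall, origin under its centre.
- stamp: Bystander: wooden hand stamp, 55 x 35 mm foot, 72 mm tall, origin under its centre.
- stapler: Bystander: black stapler, 35 x 130 mm, 50 mm tall, origin under its centre.

How it is judged:
On the way, in this order (a step that is already met when the one before it is completed fails the run):
1. the bookend is drawn fully back to its stop (value of joint bookend below 0.005 m), for 0.1 s.
2. the record book stands released on the rack, upright, between the other books and the bookend, spine facing as theirs (x of volume_center in the frame of rack between -0.03 and 0.03 m and y of volume_center in the frame of rack between -0.062 and 0.05 m and z of volume_center in the frame of rack between 0.078 and 0.086 m and x of volume_spine in the frame of rack above 0.01 m and angle between volume_center's own z axis and vertical below 0.1 rad and contact force between volume and the fingers below 0.1 N), for 0.2 s.
At the end, for the whole second after the job is handed in: The three books stand upright (0.08 rad) on the rack board, centred across it within 30 mm, the record book beside the bookend, its spine towards rack +x; the bookend holds them with under 4 mm of slack (joint 0.082 to 0.092); all released and at rest (value of joint bookend between 0.082 and 0.092 m and x of volume_center in the frame of rack between -0.03 and 0.03 m and y of volume_center in the frame of rack between -0.06 and -0.04 m and z of volume_center in the frame of rack between 0.078 and 0.086 m and x of volume_spine in the frame of rack above 0.01 m and angle between each of volume_center, row_a_center, row_b_center's own z axis and vertical below 0.08 rad and x of row_a_center in the frame of rack between -0.03 and 0.03 m and x of row_b_center in the frame of rack between -0.03 and 0.03 m and linear speed of volume below 0.02 m/s and velocity of joint bookend between -0.01 and 0.01 m/s); the robot touches nothing.
It fails at once if the record book is dropped (in free fall with its underside over 25 mm above the desk) (height (world z) of volume_center above 0.095 m and contact force between volume and anything else below 0.02 N).
It fails at once if a book of the row is toppled or lifted off the rack (angle between any of row_a_center, row_b_center's own z axis and vertical above 0.6 rad or distance between any of row_a_center, row_b_center and rack above 0.2 m).
It fails at once if the cup, tape, stamp or stapler is pushed more than 30 mm from its place (distance of any of cup, tape, stamp, stapler from where it was at the start of the episode above 0.03 m).
It also fails if it takes over 64 s, if anything falls off the work surface, if the arm or the gripper's body presses on something with over 40 N, if the wrist force passes 120 N, or if a joint passes its speed limit or range.

## Working session

There is one attempt and no reset: what is moved stays moved. The work goes in short steps, Python scripts to look and compute and a tool call to move; the robot and the scene stay as the last step left them, time stands still between calls to the robot, and variables do not carry over. Pictures are saved under pics/ and viewed, and the job is handed in when it is done.

Besides the shell and the picture viewer there is one more tool, called after "Request:" in YAML: its name, and indented under it one key for each argument. arm_command: Moves the arm, as the interface text tells. Its arguments: {"type":"object","properties":{"steps":{"type":"array"},"force":{"type":"number"}},"required":["steps"]}

```bash
mkdir -p pics; ls; cat > h.py <<'E'
from station import ctrl
import numpy as np, cv2
from scipy.spatial.transform import Rotation as R
def snap(n,f):
    p=ctrl.get_image(n); cv2.imwrite('pics/'+f,p['img'][:,:,::-1]); return p
def ray(p,rc):
    K=np.array(p['camera_matrix']);T=np.array(p['world_from_camera'])
    d=np.linalg.inv(K)@np.array([rc[1],rc[0],1.]);d=np.array([d[0],-d[1],-d[2]])
    return T[:3,3],T[:3,:3]@d
def onz(p,rc,z):
    o,d=ray(p,rc);return o+d*(z-o[2])/d[2]
def proj(p,X):
    K=np.array(p['camera_matrix']);T=np.linalg.inv(np.array(p['world_from_camera']))
    c=T[:3,:3]@np.array(X)+T[:3,3];u=K@np.array([c[0],-c[1],-c[2]]);return u[:2]/u[2]
E
python3 - <<'E'
from h import *
np.set_printoptions(precision=4,suppress=True)
o=ctrl.get_obs(); print(o['t'],o['tool_pos'],o['tool_rot'],R.from_rotvec(o['tool_rot']).as_matrix(),o['opening'])
for n in ['top','scene']:
    p=snap(n,n+'0.png'); print(n,p['world_from_camera'],p['camera_matrix'], [k for k in p])
    for nm in ['rack','bookend','bookend_grip','volume_center','volume_spine','row_a_center','row_b_center','cup','tape','stamp','stapler']:
        try: print(nm,[(np.round(b['position'],1),round(b['confidence'],2)) for b in ctrl.boxes_of(p,nm)[:4]])
        except Exception as e: print(nm,e)
E
```

```text
pics
0.0 [ 0.1568 -0.6043  0.1981] [-0.2662  2.0885 -2.084 ] [[-0.968  -0.0003  0.2511]
 [-0.2511  0.0021 -0.968 ]
 [-0.0003 -1.     -0.0021]] 0.08534544959704427
top [[ 0.0084  0.9974 -0.0722  0.4985]
 [-0.9999  0.0074 -0.0137  0.0435]
 [-0.0131  0.0723  0.9973  1.3936]
 [ 0.      0.      0.      1.    ]] [[540.0241   0.     324.3985]
 [  0.     540.0241 237.5108]
 [  0.       0.       1.    ]] ['img', 'camera_matrix', 'world_from_camera', 'shot']
rack [(array([252.4, 318.9]), 0.9)]
bookend [(array([252.2, 321.7]), 0.71)]
bookend_grip [(array([255.9, 323.1]), 0.94)]
volume_center [(array([233.2, 458.1]), 0.97)]
volume_spine [(array([234.3, 464.8]), 0.64)]
row_a_center [(array([243.4, 374.8]), 0.93)]
row_b_center [(array([245.5, 357.8]), 0.73)]
cup [(array([302.2, 456.3]), 0.68)]
tape [(array([178.4, 445.6]), 0.92), (array([246.5, 358.9]), 0.63)]
stamp [(array([253.5, 182.8]), 0.83), (array([235., 463.]), 0.47)]
stapler [(array([183.7, 297.3]), 0.8)]
scene [[ 0.6121 -0.4827  0.6263  1.2865]
 [ 0.7907  0.3631 -0.4929 -0.4883]
 [ 0.0105  0.797   0.6039  0.7416]
 [ 0.      0.      0.      1.    ]] [[565.6527   0.     321.7373]
 [  0.     565.6527 235.8006]
 [  0.       0.       1.    ]] ['img', 'camera_matrix', 'world_from_camera', 'shot']
rack [(array([251.4, 311. ]), 0.58)]
bookend [(array([238.1, 316.9]), 0.69), (array([191.7, 431.3]), 0.62)]
bookend_grip [(array([235.9, 316.5]), 0.87)]
volume_center [(array([316.5, 159.3]), 0.76)]
volume_spine [(array([313.1, 161.8]), 0.64)]
row_a_center [(array([242.7, 275. ]), 0.91)]
row_b_center [(array([228.5, 291.5]), 0.91), (array([375.4, 240.9]), 0.45)]
cup [(array([254.3, 136.9]), 0.82)]
tape [(array([362.6, 236. ]), 0.7)]
stamp [(array([190.6, 433.2]), 0.76), (array([241. , 274.1]), 0.64)]
stapler [(array([280.6, 394.7]), 0.79)]
```

View pics/top0.png

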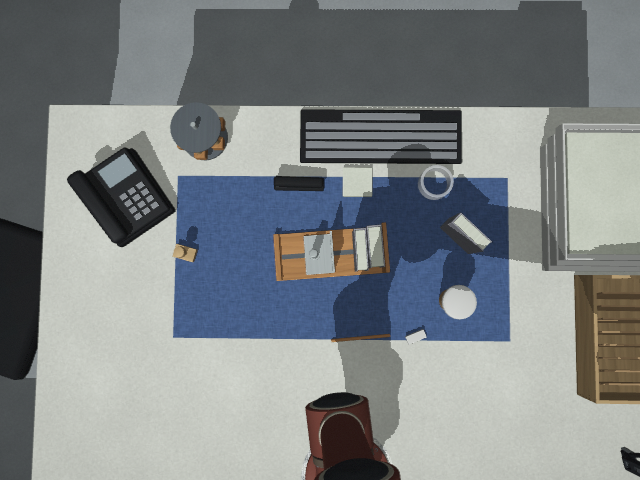

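View pics/scene0.png

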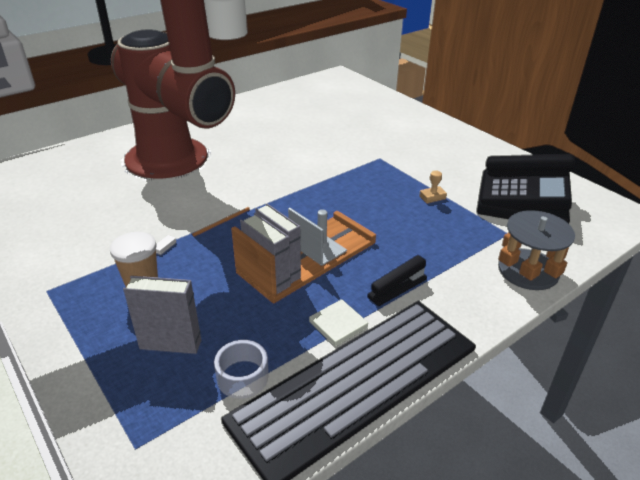

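```bash
python3 -c "
import cv2
a=cv2.imread('pics/top0.png')[150:340,250:510]; cv2.imwrite('pics/top0c.png',cv2.resize(a,None,fx=3,fy=3,interpolation=cv2.INTER_CUBIC))
a=cv2.imread('pics/scene0.png')[170:400,110:400]; cv2.imwrite('pics/scene0c.png',cv2.resize(a,None,fx=2.6,fy=2.6,interpolation=cv2.INTER_CUBIC))"
```

```text
(no output)
```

View pics/top0c.png

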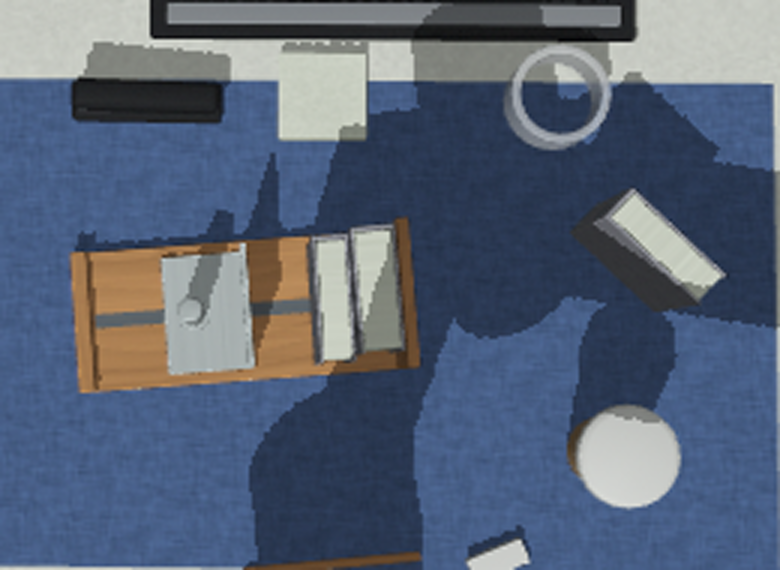

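View pics/scene0c.png

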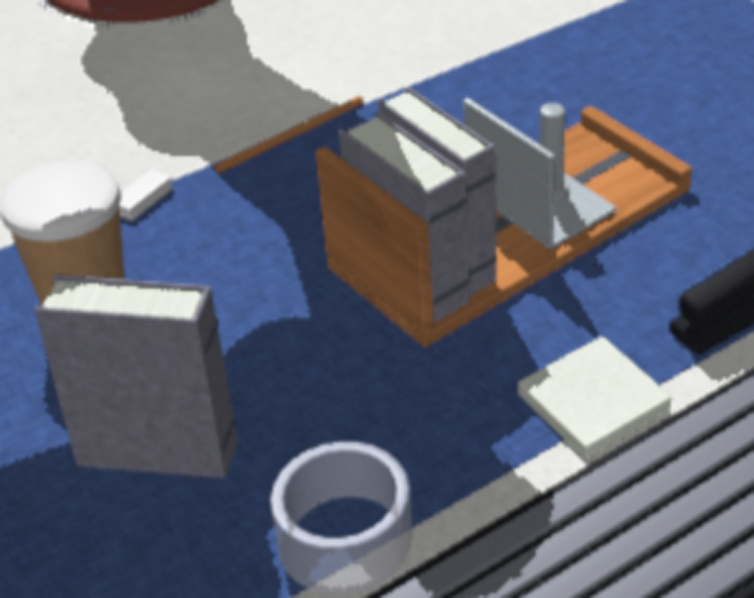

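The rack lies near the mat's centre at a slight yaw, with the two books at its right (-y) end and spines facing away from the robot. The loose book is near (233, 458) in the top view and turned about 45°. Next I'll zoom in to get exact corners.

```bash
python3 -c "
import cv2
a=cv2.imread('pics/top0.png')
def c(r0,r1,c0,c1,f,src,n):
    b=cv2.resize(src[r0:r1,c0:c1],None,fx=f,fy=f,interpolation=cv2.INTER_CUBIC)
    for i in range(c0,c1,10): cv2.line(b,(int((i-c0)*f),0),(int((i-c0)*f),6),(0,255,255),1); cv2.putText(b,str(i),(int((i-c0)*f),18),0,.35,(0,255,255))
    for i in range(r0,r1,10): cv2.line(b,(0,int((i-r0)*f)),(6,int((i-r0)*f)),(0,255,255),1); cv2.putText(b,str(i),(8,int((i-r0)*f)+4),0,.35,(0,255,255))
    cv2.imwrite('pics/'+n,b)
c(215,290,268,398,6,a,'t_rack.png')
c(195,325,420,510,4.5,a,'t_book.png')
s=cv2.imread('pics/scene0.png')
c(195,310,225,385,5,s,'s_rack.png'); c(270,360,115,215,6,s,'s_book.png')
"
```

```text
(no output)
```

View pics/t_rack.png

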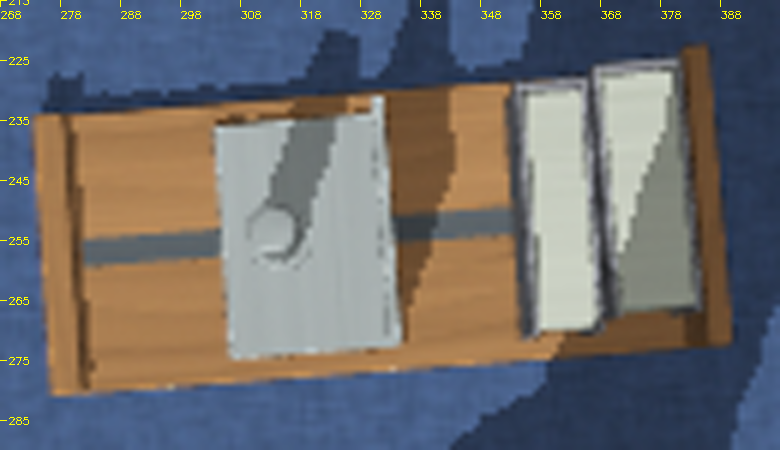

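View pics/t_book.png

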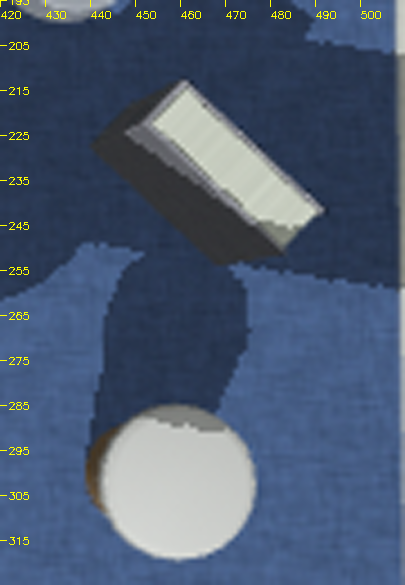

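View pics/s_rack.png

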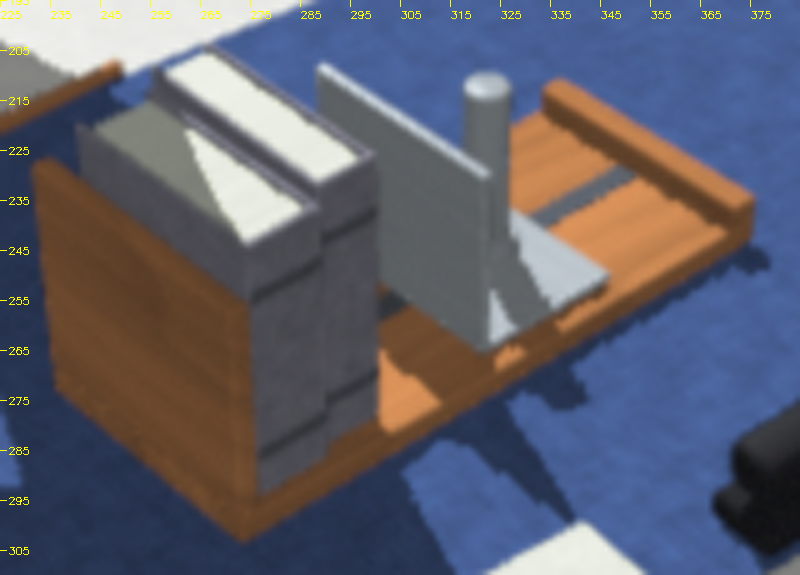

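View pics/s_book.png

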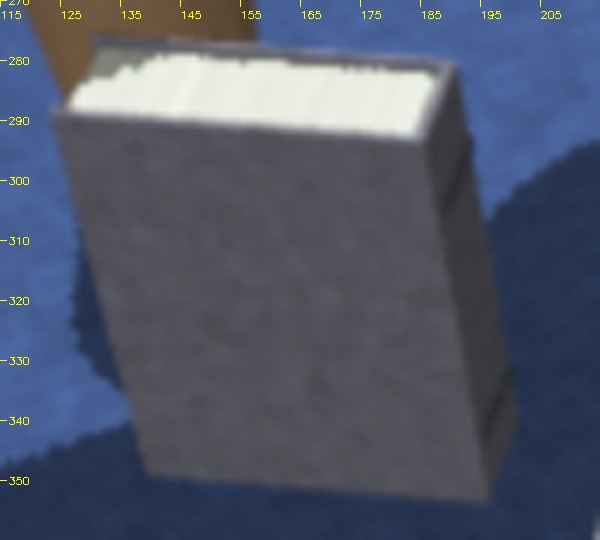

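```bash
cat > meas.py <<'E'
from h import *
from scipy.optimize import least_squares
import pickle
np.set_printoptions(precision=4,suppress=True)
T=ctrl.get_image('top');S=ctrl.get_image('scene')
pickle.dump((T,S),open('cams.pkl','wb'))
def o(f,c0,r0,u): return ((u[0]+.5)/f-.5+c0,(u[1]+.5)/f-.5+r0)
tr=lambda u:o(6,268,215,u); tb=lambda u:o(4.5,420,195,u); sr=lambda u:o(5,225,195,u); sb=lambda u:o(6,115,270,u)
def fit(cor,x0,name):
    def pt(v,l): c,s=np.cos(v[2]),np.sin(v[2]); return [v[0]+c*l[0]-s*l[1],v[1]+s*l[0]+c*l[1],l[2]]
    def res(v): return np.concatenate([proj(p,pt(v,l))-np.array(u) for p,u,l in cor])
    r=least_squares(res,x0,loss='soft_l1'); print(name,r.x,'yaw deg',np.degrees(r.x[2])); print(res(r.x).reshape(-1,2).round(1).tolist()); return r.x
rc=[(T,tr((707,45)),(.06,-.14,.112)),(T,tr((732,343)),(-.06,-.14,.112)),(T,tr((35,116)),(.06,.14,.024)),(T,tr((52,396)),(-.06,.14,.024)),
(S,sr((33,165)),(-.06,-.14,.112)),(S,sr((247,300)),(.06,-.14,.112)),(S,sr((243,543)),(.06,-.14,0)),(S,sr((753,203)),(.06,.14,.024))]
r=fit(rc,[.5,0,.07],'rack')
a,b=.05,.016
bt=[(T,tb((183,82)),(a,-b,.14)),(T,tb((128,130)),(a,b,.14)),(T,tb((322,210)),(-a,-b,.14)),(T,tb((285,252)),(-a,b,.14))]
bs=[(S,sb((425,140)),(a,-b,.14)),(S,sb((452,65)),(a,b,.14)),(S,sb((52,110)),(-a,-b,.14)),(S,sb((95,40)),(-a,b,.14)),(S,sb((150,473)),(-a,-b,0)),(S,sb((488,500)),(a,-b,0)),(S,sb((517,425)),(a,b,0))]
x0=[.5,-.25,.8]
fit(bt,x0,'bookT');fit(bs,x0,'bookS');v=fit(bt+bs,x0,'book')
fit(rc[:4],[.5,0,.07],'rackT');fit(rc[4:],[.5,0,.07],'rackS')
def rk(P): d=np.array(P[:2])-r[:2];c,s=np.cos(r[2]),np.sin(r[2]);return [c*d[0]+s*d[1],-s*d[0]+c*d[1]]
for n,p,u,z in [('postT',T,tr((275,232)),.097),('postS',S,sr((488,85)),.097),('plT',T,tr((383,97)),.102),
  ('b1',T,tr((513,83)),.137),('b2',T,tr((583,80)),.137),('b3',T,tr((605,330)),.137),('b4',T,tr((523,338)),.137),
  ('a1',T,tr((593,67)),.132),('a2',T,tr((677,62)),.132),('a3',T,tr((698,305)),.132),('a4',T,tr((612,315)),.132),
  ('bS',S,sr((375,155)),.137),('aS',S,sr((318,208)),.132),('plS1',S,sr((490,175)),.102),('plS2',S,sr((318,65)),.102)]:
    W=onz(p,(u[1],u[0]),z);print(n,W[:2],'rack',np.array(rk(W)))
for n in ['cup','tape','stamp','stapler']:
    q=ctrl.boxes_of(T,n); 
    if q: print(n,onz(T,q[0]['position'],.11 if n=='cup' else .04)[:2])
E
python3 meas.py
```

```text
rack [0.5582 0.0501 0.0859] yaw deg 4.919476638453894
[[0.1, -0.3], [0.3, 0.4], [-1.0, -0.0], [-0.5, 0.4], [-0.3, -0.3], [-3.1, 3.0], [0.4, 0.7], [1.4, -1.6]]
bookT [ 0.6045 -0.2783  0.8626] yaw deg 49.4246675167318
[[-1.9, 0.0], [1.4, -0.3], [0.4, -0.3], [-0.3, 0.8]]
bookS [ 0.6057 -0.2814  0.8057] yaw deg 46.1651989868628
[[-0.4, 0.4], [1.1, -0.8], [-0.7, 0.2], [-0.2, -1.5], [-0.5, 0.4], [0.3, 1.1], [0.7, -0.5]]
book [ 0.6052 -0.281   0.8189] yaw deg 46.91817790177638
[[0.1, -0.8], [3.0, -1.5], [1.1, 0.3], [0.0, 0.9], [0.0, -0.2], [1.2, -1.4], [-0.6, 0.2], [-0.3, -1.5], [-0.3, 0.4], [0.7, 0.5], [0.8, -1.1]]
rackT [0.5585 0.0495 0.0844] yaw deg 4.833500700271646
[[0.4, -0.4], [0.5, 0.3], [-0.7, -0.2], [-0.3, 0.2]]
rackS [0.5559 0.0512 0.0977] yaw deg 5.597116648076998
[[-0.2, -0.5], [-2.4, 2.4], [1.0, 0.1], [0.7, -2.8]]
postT [0.5543 0.0873] rack [-0.0007  0.0374]
postS [0.5552 0.0876] rack [0.0002 0.0376]
plT [0.6084 0.0445] rack [ 0.0496 -0.01  ]
b1 [ 0.6113 -0.0061] rack [ 0.0481 -0.0606]
b2 [ 0.6126 -0.0333] rack [ 0.0471 -0.0878]
b3 [ 0.5156 -0.0421] rack [-0.0503 -0.0882]
b4 [ 0.5123 -0.0104] rack [-0.0509 -0.0564]
a1 [ 0.6182 -0.0375] rack [ 0.0523 -0.0925]
a2 [ 0.6204 -0.0703] rack [ 0.0517 -0.1253]
a3 [ 0.5257 -0.0785] rack [-0.0434 -0.1254]
a4 [ 0.5215 -0.0451] rack [-0.0447 -0.0918]
bS [ 0.6112 -0.0082] rack [ 0.0478 -0.0627]
aS [ 0.6193 -0.0392] rack [ 0.0532 -0.0943]
plS1 [0.6087 0.047 ] rack [ 0.0501 -0.0075]
plS2 [0.5089 0.0373] rack [-0.0502 -0.0086]
cup [ 0.438  -0.2544]
tape [ 0.7528 -0.2409]
stamp [0.5573 0.4116]
stapler [0.7293 0.133 ]
```

```bash
cat > go.py <<'E'
import sys
from h import *
np.set_printoptions(precision=4,suppress=True)
RX,RY,RYAW=0.558,0.050,np.radians(4.9)
def rack2w(x,y): c,s=np.cos(RYAW),np.sin(RYAW); return RX+c*x-s*y, RY+s*x+c*y
def plan(pos,psi_deg,tilt_deg=0):
    o=ctrl.get_obs();R0=R.from_rotvec(o['tool_rot']).as_matrix();p0=np.array(o['tool_pos'])
    a=np.radians(psi_deg);z=np.array([np.cos(a),np.sin(a),0]);y=np.array([0,0,-1.]);x=np.cross(y,z)
    Rt=np.c_[x,y,z]@R.from_rotvec([0,0,np.radians(tilt_deg)]).as_matrix()
    print('t',o['t'],'pos',p0,'psi',np.degrees(np.arctan2(R0[1,2],R0[0,2])),'ydir',R0[:,1],'open',o['opening'],'F',np.array(o['contact_force']))
    d=np.array(pos)-p0
    print('shift',R0.T@d,'turn',np.degrees(R.from_matrix(R0.T@Rt).as_rotvec()),'dist',np.linalg.norm(d))
E
python3 - <<'E'
from go import *
plan([0.555,0.0875,0.2],4.9)
E
```

```text
t 1.5 pos [ 0.1569 -0.605   0.1994] psi -75.45977179730227 ydir [ 0.  0. -1.] open 0.0853143077146006 F [ 0.5423 -1.2007  0.0495]
shift [-0.5592 -0.0006 -0.5703] turn [ -0.0001 -80.3598  -0.0017] dist 0.7987337340258724
```

Request:
arm_command:
  steps:
    - [[-0.56,0,-0.57],[0,-80.4,0],0.7]
    - [[-0.56,0,-0.57],[0,-80.4,0],0.7]
    - [[-0.56,0,-0.57],[0,-80.4,0],0.7]
    - [[-0.56,0,-0.57],[0,-80.4,0],0.7]
    - [[-0.56,0,-0.57],[0,-80.4,0],0.7]

```text
t: 2.0
tool_pos: [0.2824, -0.3867, 0.1995]
tool_rot: [-0.889, 1.609, -1.61]
contact_force: [0.0, -0.0, 0.2]
opening: 0.06
```

```bash
python3 - <<'E'
from go import *
plan([0.555,0.0875,0.2],4.9)
E
```

```text
t 2.0 pos [ 0.2824 -0.3867  0.1995] psi -32.174484162420555 ydir [ 0.0005 -0.0004 -1.    ] open 0.0599679292986426 F [ 0.031  -0.0465  0.173 ]
shift [-0.5465 -0.0005 -0.0217] turn [ -0.0335 -37.0745   0.0136] dist 0.5469548690125642
```

Request:
arm_command:
  steps:
    - [[-0.546,0,-0.022],[0,-37.1,0],0.7]
    - [[-0.546,0,-0.022],[0,-37.1,0],0.7]
    - [[-0.546,0,-0.022],[0,-37.1,0],0.7]
    - [[-0.546,0,-0.022],[0,-37.1,0],0.7]
    - [[-0.546,0,-0.022],[0,-37.1,0],0.7]

```text
t: 2.5
tool_pos: [0.4068, -0.1697, 0.1999]
tool_rot: [-1.25, 1.141, -1.145]
contact_force: [0.3, -1.1, -1.1]
opening: 0.0595
```

```bash
python3 - <<'E'
from go import *
plan([0.555,0.0875,0.2],4.9)
E
```

```text
t 2.5 pos [ 0.4068 -0.1697  0.1999] psi 5.1253184808305985 ydir [ 0.0018 -0.0012 -1.    ] open 0.05950243069391777 F [ 0.2509 -1.1179 -1.1171]
shift [-0.2429 -0.0002  0.1706] turn [-0.0987  0.2253  0.0778] dist 0.2967969453545176
```

Request:
arm_command:
  steps:
    - [[-0.243,0,0.171],[0,0,0],0.7]
    - [[-0.243,0,0.171],[0,0,0],0.7]
    - [[-0.243,0,0.171],[0,0,0],0.7]
    - [[-0.243,0,0.171],[0,0,0],0.7]
    - [[-0.243,0,0.171],[0,0,0],0.7]

```text
t: 3.0
tool_pos: [0.5317, 0.0473, 0.2001]
tool_rot: [-1.25, 1.14, -1.145]
contact_force: [0.9, -0.9, -0.1]
opening: 0.0599
```

```bash
python3 - <<'E'
from go import *
plan([0.555,0.0875,0.2],4.9)
E
```

```text
t 3.0 pos [0.5317 0.0473 0.2001] psi 5.157464419680456 ydir [ 0.0027 -0.0015 -1.    ] open 0.05991176518875634 F [ 0.9335 -0.8901 -0.0799]
shift [-0.0379  0.0001  0.0268] turn [-0.1488  0.2573  0.1   ] dist 0.04645291396818066
```

Request:
arm_command:
  steps:
    - [[-0.038,0,0.027],[0,0,0],0.7]
    - [[-0.038,0,0.027],[0,0,0],0.7]
    - [[-0.038,0,0.027],[0,0,0],0.7]

```text
t: 3.3
tool_pos: [0.5552, 0.0885, 0.1997]
tool_rot: [-1.252, 1.139, -1.143]
contact_force: [0.1, -0.2, -0.0]
opening: 0.0594
```

```bash
python3 - <<'E'
from go import *
plan([0.555,0.0875,0.062],4.9)
p=snap('wrist','w1.png'); print(p['world_from_camera'])
print(ctrl.boxes_of(p,'bookend_grip'))
u=proj(p,[.555,.0875,.097]); print(u)
E
```

```text
t 3.3 pos [0.5552 0.0885 0.1997] psi 5.280758988450661 ydir [ 0.0018 -0.0019 -1.    ] open 0.05943837905789683 F [ 0.0554 -0.2312 -0.0022]
shift [ 0.0007  0.1377 -0.0005] turn [-0.0954  0.3807  0.1179] dist 0.13772477511605175
[[ 0.9958 -0.0875 -0.0253  0.5486]
 [ 0.0911  0.9605  0.2631  0.1553]
 [ 0.0013 -0.2643  0.9644  0.3738]
 [ 0.      0.      0.      1.    ]]
[{'position': [236.7, 319.7], 'confidence': 0.67}, {'position': [170.7, 522.0], 'confidence': 0.53}, {'position': [458.7, 479.3], 'confidence': 0.25}]
[319.0752 228.1151]
```

View pics/w1.png

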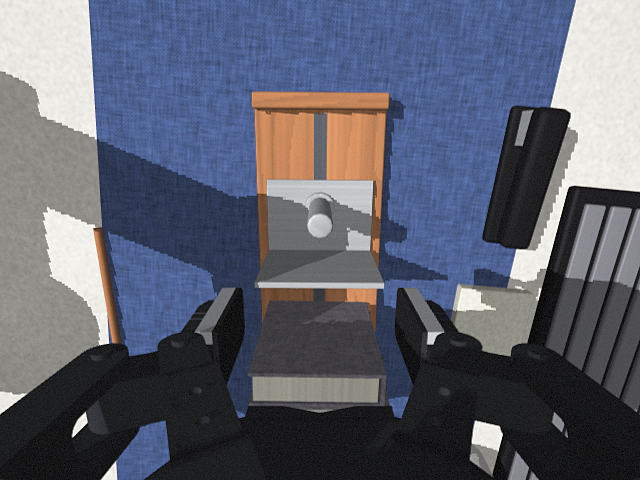

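The wrist view shows the post top at (320, 228), matching the prediction of (319, 228), and centred between the fingers. I'll go down and grip it.

Request:
arm_command:
  steps:
    - [[0.001,0.05,0],[0,0.3,0],0.7]
    - [[0.001,0.095,0],[0,0.3,0],0.7]
    - [[0.001,0.125,0],[0,0.3,0],0.7]
    - [[0.001,0.138,0],[0,0.3,0],0.7]
    - [[0.001,0.138,0],[0,0.3,0],0.7]

```text
t: 3.9
tool_pos: [0.5536, 0.0845, 0.0603]
tool_rot: [-1.249, 1.148, -1.149]
contact_force: [0.3, -1.1, 1.5]
opening: 0.0596
```

Request:
arm_command:
  steps:
    - [[0,0,0],[0,0,0],0.1]
    - [[0,0,0],[0,0,0],0.1]
    - [[0,0,0],[0,0,0],0.0]
    - [[0,0,0],[0,0,0],0.0]
    - [[0,0,0],[0,0,0],0.0]
  force: 40

```text
t: 4.4
tool_pos: [0.556, 0.0845, 0.0628]
tool_rot: [-1.246, 1.144, -1.152]
contact_force: [2.7, -0.9, 6.4]
opening: 0.0159
```

```bash
python3 - <<'E'
from go import *
x,y=rack2w(-0.0005,0.102)
plan([x,y,0.062],4.9)
E
```

```text
t 4.4 pos [0.556  0.0845 0.0628] psi 4.721397274789416 ydir [ 0.0043 -0.0023 -1.    ] open 0.015870982777929737 F [ 2.6958 -0.9388  6.3838]
shift [-0.0675  0.0006 -0.0017] turn [-0.2352 -0.1789  0.1506] dist 0.06750978499381617
```

Request:
arm_command:
  steps:
    - [[-0.015,0,0],[0,0,0],0]
    - [[-0.035,0,0],[0,0,0],0]
    - [[-0.055,0,0],[0,0,0],0]
    - [[-0.066,0,-0.001],[0,0,0],0]
    - [[-0.068,0,-0.001],[0,0,0],0]

```text
t: 4.9
tool_pos: [0.5509, 0.1449, 0.0629]
tool_rot: [-1.259, 1.131, -1.164]
contact_force: [5.4, -30.8, 0.9]
opening: 0.0158
```

```bash
python3 - <<'E'
from go import *
x,y=rack2w(-0.0005,0.102)
plan([x,y,0.062],4.9)
p=snap('wrist','w2.png'); p=snap('top','t2.png')
E
```

```text
t 4.9 pos [0.5509 0.1449 0.0629] psi 4.908918913537229 ydir [ 0.0073 -0.0207 -0.9998] open 0.015785042820516338 F [  5.4155 -30.8026   0.8849]
shift [-0.0068  0.0008 -0.0016] turn [-0.3166  0.0056  1.2161] dist 0.007041001967849097
```

View pics/w2.png

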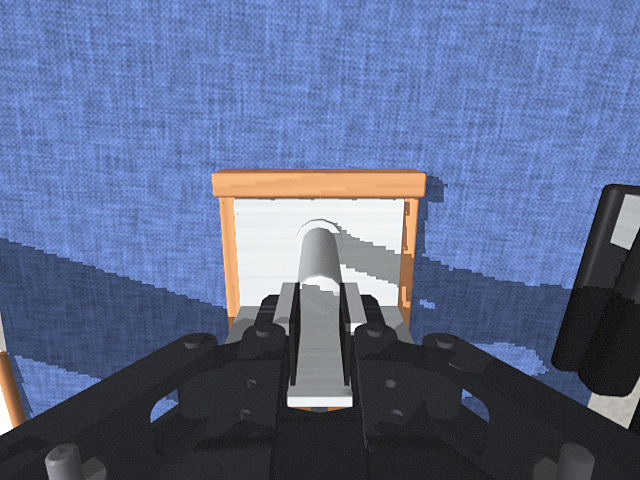

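The bookend's foot sits against the stop block (about row 195 in the wrist view), and the arm reads 31 N at the stop. It's fully back, so I'll release and rise.

Request:
arm_command:
  steps:
    - [[-0.001,0,0],[0,0,0],0.7]
    - [[-0.001,0,0],[0,0,0],0.7]
    - [[-0.001,0,0],[0,0,0],0.7]
    - [[0,-0.05,0],[0,0,0],0.7]
    - [[0,-0.1,0],[0,0,0],0.7]

```text
t: 5.5
tool_pos: [0.5479, 0.1473, 0.1613]
tool_rot: [-1.262, 1.138, -1.16]
contact_force: [0.5, -0.6, 0.8]
opening: 0.0598
```

```bash
python3 - <<'E'
from go import *
p=snap('top','t3.png'); 
a=cv2.imread('pics/t3.png')
cv2.imwrite('pics/t3.png',cv2.resize(a[205:295,258:398],None,fx=5.5,fy=5.5,interpolation=cv2.INTER_CUBIC))
# book grasp: psi choices
plan([0.605,-0.280,0.27],46.9+90); plan([0.605,-0.280,0.27],46.9-90)
print(ctrl.get_obs()['q'])
E
```

```text
t 5.55 pos [0.5542 0.1485 0.174 ] psi 4.886638670433583 ydir [ 0.0193 -0.0159 -0.9997] open 0.060081685047049145 F [3.7514 1.4824 6.207 ]
shift [ 0.4328 -0.0882  0.0158] turn [   0.6274 -132.0139    1.6908] dist 0.4420171919719637
t 5.55 pos [0.5542 0.1485 0.174 ] psi 4.886638670433583 ydir [ 0.0193 -0.0159 -0.9997] open 0.060081685047049145 F [3.7514 1.4824 6.207 ]
shift [ 0.4328 -0.0882  0.0158] turn [-1.3808 47.9752  0.5123] dist 0.4420171919719637
[ 0.1421 -0.0625  1.7707 -0.0187  1.4167  0.0597]
```

View pics/t3.png

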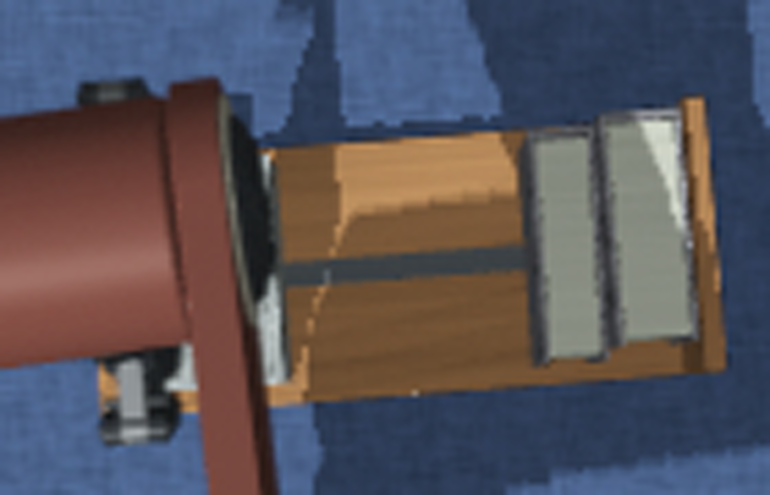

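Request:
arm_command:
  steps:
    - [[0.43,-0.09,0.016],[-1.2,48,0.5],0.9]
    - [[0.43,-0.09,0.016],[-1.2,48,0.5],0.9]
    - [[0.43,-0.09,0.016],[-1.2,48,0.5],0.9]
    - [[0.43,-0.09,0.016],[-1.2,48,0.5],0.9]
    - [[0.43,-0.09,0.016],[-1.2,48,0.5],0.9]

```text
t: 6.05
tool_pos: [0.5812, -0.0944, 0.2249]
tool_rot: [-0.812, 1.68, -1.686]
contact_force: [1.5, 0.1, 0.7]
opening: 0.0768
```

```bash
python3 - <<'E'
from go import *
plan([0.605,-0.280,0.25],46.9-90)
E
```

```text
t 6.05 pos [ 0.5812 -0.0944  0.2249] psi -38.427571547882046 ydir [ 0.0028 -0.002  -1.    ] open 0.07680324133448345 F [1.4514 0.0513 0.7273]
shift [ 0.1306 -0.0246  0.1341] turn [-0.1963  4.6724 -0.0157] dist 0.1888000218241473
```

Request:
arm_command:
  steps:
    - [[0.131,-0.025,0.134],[0,4.7,0],0.9]
    - [[0.131,-0.025,0.134],[0,4.7,0],0.9]
    - [[0.131,-0.025,0.134],[0,4.7,0],0.9]
    - [[0.131,-0.025,0.134],[0,4.7,0],0.9]
    - [[0.131,-0.025,0.134],[0,4.7,0],0.9]

```text
t: 6.55
tool_pos: [0.6048, -0.2843, 0.2504]
tool_rot: [-0.748, 1.737, -1.745]
contact_force: [0.3, 0.9, -0.2]
opening: 0.0772
```

```bash
python3 - <<'E'
from go import *
p=snap('wrist','w3.png'); print(ctrl.boxes_of(p,'volume_center'))
plan([0.605,-0.280,0.10],46.9-90)
c,s=np.cos(np.radians(46.9)),np.sin(np.radians(46.9))
for a,b in [(.05,-.016),(.05,.016),(-.05,.016),(-.05,-.016)]:
    print(proj(p,[.605+c*a-s*b,-.28+s*a+c*b,.14]))
E
```

```text
[{'position': [209.3, 313.9], 'confidence': 0.7}]
t 6.65 pos [ 0.6047 -0.2801  0.2496] psi -43.166070181309806 ydir [ 0.0022 -0.0004 -1.    ] open 0.07682402693824411 F [ 0.0867  0.3047 -0.1247]
shift [-0.0001  0.1496 -0.0001] turn [-0.1109 -0.066  -0.0697] dist 0.1496450394201875
[337.1864 153.0933]
[293.2579 153.3616]
[296.2364 281.7177]
[336.3745 281.4446]
```

View pics/w3.png

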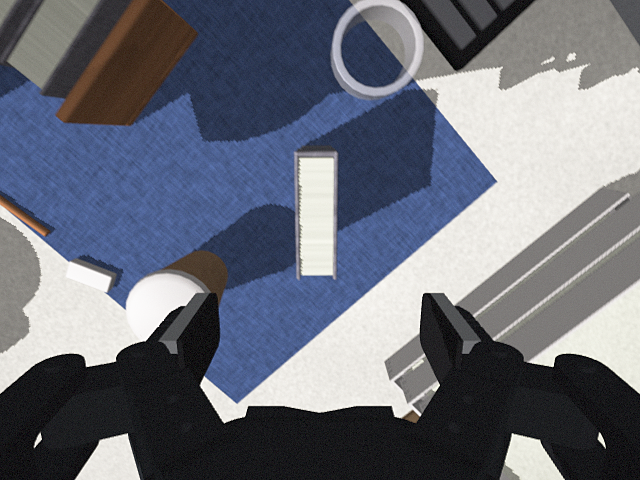

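The wrist view shows the book between (295, 152) and (336, 277), with its closed spine edge at the top, within a few pixels of prediction. I'll go down and grip.

Request:
arm_command:
  steps:
    - [[0,0.05,0],[0,0,0],0.9]
    - [[0,0.1,0],[0,0,0],0.9]
    - [[0,0.135,0],[0,0,0],0.9]
    - [[0,0.15,0],[0,0,0],0.9]
    - [[0,0.15,0],[0,0,0],0.9]

```text
t: 7.15
tool_pos: [0.6035, -0.2775, 0.0966]
tool_rot: [-0.756, 1.741, -1.735]
contact_force: [0.4, 0.4, -0.5]
opening: 0.0772
```

Request:
arm_command:
  steps:
    - [[0,0,0],[0,0,0],0.5]
    - [[0,0,0],[0,0,0],0.4]
    - [[0,0,0],[0,0,0],0.3]
    - [[0,0,0],[0,0,0],0.2]
    - [[0,0,0],[0,0,0],0.1]
  force: 40

```text
t: 7.65
tool_pos: [0.6053, -0.2785, 0.0995]
tool_rot: [-0.752, 1.737, -1.737]
contact_force: [1.3, -0.6, 6.6]
opening: 0.0307
```

Request:
arm_command:
  steps:
    - [[0,0,0],[0,0,0],0]
    - [[0,0,0],[0,0,0],0]
    - [[0,0,0],[0,0,0],0]

```text
t: 7.95
tool_pos: [0.6053, -0.2785, 0.0996]
tool_rot: [-0.752, 1.737, -1.737]
contact_force: [0.9, 0.9, 0.5]
opening: 0.0308
```

```bash
python3 - <<'E'
from go import *
p=snap('wrist','w4.png')
plan([0.605,-0.280,0.20],46.9-90)
E
```

```text
t 8.0 pos [ 0.6053 -0.2785  0.0996] psi -43.07608612457156 ydir [ 0.0022  0.0006 -1.    ] open 0.03080457567501727 F [ 1.3236 -0.2765  1.7691]
shift [ 0.0011 -0.1004  0.0009] turn [-0.0686  0.024  -0.1084] dist 0.10041470143702684
```

View pics/w4.png

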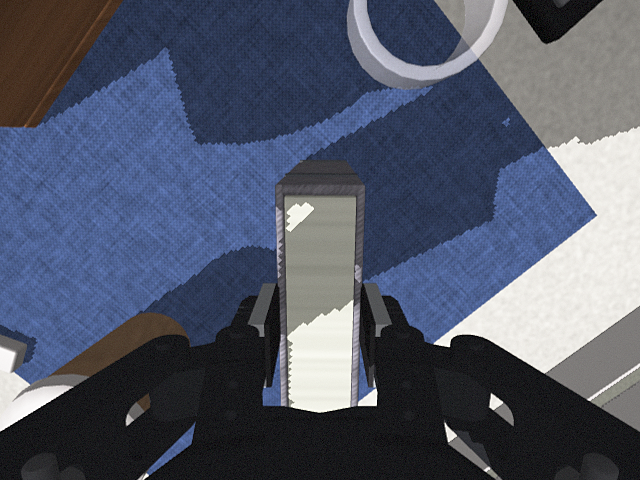

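Request:
arm_command:
  steps:
    - [[0,-0.02,0],[0,0,0],0]
    - [[0,-0.06,0],[0,0,0],0]
    - [[0,-0.1,0],[0,0,0],0]
    - [[0,-0.14,0],[0,0,0],0]
    - [[0,-0.175,0],[0,0,0],0]
  force: 60

```text
t: 8.5
tool_pos: [0.6044, -0.2784, 0.2752]
tool_rot: [-0.753, 1.738, -1.737]
contact_force: [0.6, -0.6, -2.7]
opening: 0.03
```

```bash
python3 - <<'E'
from go import *
x,y=rack2w(0.001,-0.004)
plan([x,y,0.275],-85.1)
E
```

```text
t 8.5 pos [ 0.6044 -0.2784  0.2752] psi -43.07577871808357 ydir [ 0.0007  0.0013 -1.    ] open 0.02997604163319628 F [ 0.6374 -0.5735 -2.6603]
shift [-0.2063  0.0006 -0.2545] turn [ 0.0502 42.0242 -0.0679] dist 0.32755951744769657
```

Request:
arm_command:
  steps:
    - [[-0.015,0,-0.018],[0,3,0],0]
    - [[-0.036,0,-0.044],[0,8,0],0]
    - [[-0.06,0,-0.075],[0,14,0],0]
    - [[-0.085,0,-0.105],[0,20,0],0]
    - [[-0.11,0,-0.135],[0,26,0],0]

```text
t: 9.0
tool_pos: [0.5796, -0.1043, 0.2735]
tool_rot: [-0.371, 2.029, -2.023]
contact_force: [0.3, -0.8, -3.5]
opening: 0.03
```

```bash
python3 - <<'E'
from go import *
x,y=rack2w(0.001,-0.004)
plan([x,y,0.275],-85.1)
E
```

```text
t 9.0 pos [ 0.5796 -0.1043  0.2735] psi -69.36130245603113 ydir [-0.0023  0.0022 -1.    ] open 0.030009364197491808 F [ 0.2675 -0.8352 -3.5401]
shift [-0.034  -0.0011 -0.1479] turn [ 0.1525 15.7388  0.1027] dist 0.1517986837077049
```

Request:
arm_command:
  steps:
    - [[-0.007,-0.001,-0.03],[0,5,0],0]
    - [[-0.015,-0.001,-0.065],[0,10,0],0]
    - [[-0.024,-0.001,-0.1],[0,14,0],0]
    - [[-0.031,-0.001,-0.13],[0,15.7,0],0]
    - [[-0.034,-0.001,-0.148],[0,15.7,0],0]

```text
t: 9.5
tool_pos: [0.558, 0.0484, 0.2731]
tool_rot: [-0.101, 2.183, -2.176]
contact_force: [0.6, -0.4, -3.0]
opening: 0.0302
```

Request:
arm_command:
  steps:
    - [[0,0,-0.003],[0,0,0],0]
    - [[0,0,-0.003],[0,0,0],0]

```text
t: 9.7
tool_pos: [0.5569, 0.0516, 0.2716]
tool_rot: [-0.105, 2.183, -2.177]
contact_force: [-0.3, 0.3, -3.4]
opening: 0.0302
```

```bash
python3 - <<'E'
from go import *
x,y=rack2w(0.001,-0.004)
plan([x,y,0.18],-85.1)
snap('top','t5.png');snap('scene','s5.png');snap('wrist','w5.png')
E
```

```text
t 9.7 pos [0.5569 0.0516 0.2716] psi -84.91960804486567 ydir [-0.008   0.0025 -1.    ] open 0.030186061507317993 F [-0.2945  0.3285 -3.3516]
shift [-0.0026  0.0916  0.006 ] turn [0.1816 0.1811 0.4457] dist 0.09181950518696201
```

View pics/s5.png

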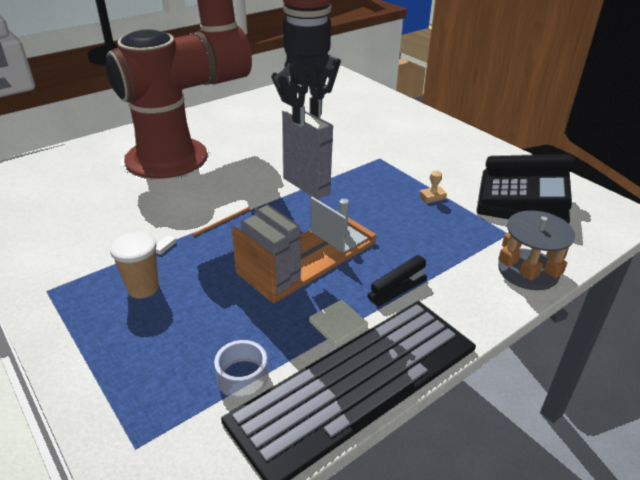

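View pics/w5.png

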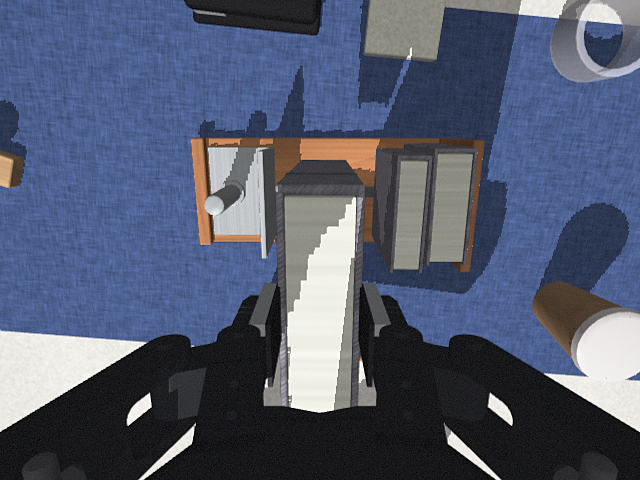

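The scene view shows the book held upright over the gap, spine towards the camera as with the row. The wrist view shows the bookend back at its stop (col 205). Next is the descent.

Request:
arm_command:
  steps:
    - [[-0.002,0.02,0.005],[0,0,0.4],0]
    - [[-0.002,0.05,0.005],[0.2,0.2,0.4],0]
    - [[-0.002,0.08,0.005],[0.2,0.2,0.4],0]
    - [[-0.002,0.1,0.005],[0.2,0.2,0.4],0]
    - [[-0.002,0.1,0.005],[0.2,0.2,0.4],0]

```text
t: 10.35
tool_pos: [0.5568, 0.0447, 0.1681]
tool_rot: [-0.097, 2.183, -2.184]
contact_force: [-1.3, 0.4, -3.5]
opening: 0.0301
```

```bash
python3 - <<'E'
from go import *
x,y=rack2w(0.001,-0.004)
plan([x,y,0.1125],-85.1)
snap('scene','s6.png');snap('wrist','w6.png')
a=cv2.imread('pics/s6.png')
cv2.imwrite('pics/s6.png',cv2.resize(a[150:310,220:400],None,fx=3.7,fy=3.7,interpolation=cv2.INTER_CUBIC))
E
```

```text
t 10.35 pos [0.5568 0.0447 0.1681] psi -85.34531445367293 ydir [-0.0074 -0.0004 -1.    ] open 0.030132851149722247 F [-1.2675  0.4138 -3.4555]
shift [-0.003   0.0555 -0.0012] turn [ 0.014  -0.2453  0.4222] dist 0.05563437336427391
```

View pics/s6.png

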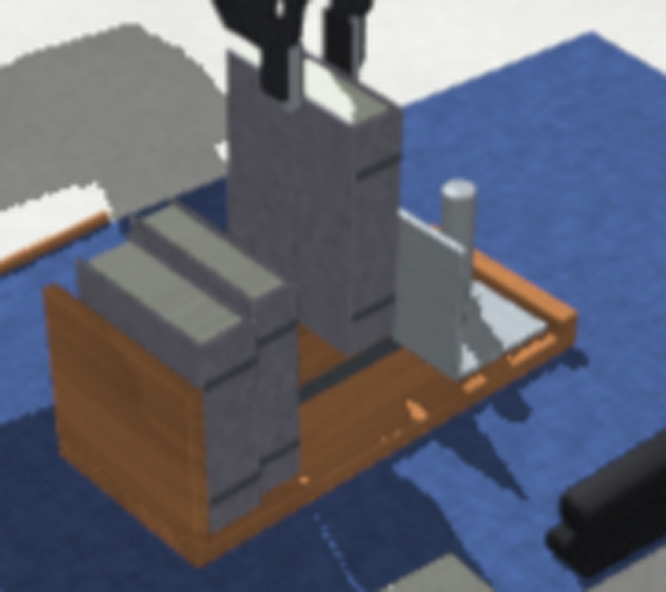

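Request:
arm_command:
  steps:
    - [[-0.002,0.015,-0.001],[0,-0.2,0.4],0]
    - [[-0.003,0.032,-0.001],[0,-0.2,0.4],0]
    - [[-0.003,0.044,-0.001],[0,-0.2,0.4],0]
    - [[-0.003,0.05,-0.001],[0,-0.2,0.4],0]
    - [[-0.003,0.052,-0.001],[0,-0.2,0.4],0]

```text
t: 10.95
tool_pos: [0.562, 0.0461, 0.1197]
tool_rot: [-0.086, 2.175, -2.175]
contact_force: [-0.1, -0.3, -2.9]
opening: 0.0301
```

```bash
python3 - <<'E'
from go import *
x,y=rack2w(0.001,-0.004)
plan([x,y,0.1125],-85.1)
E
```

```text
t 10.95 pos [0.562  0.0461 0.1197] psi -85.11692156598154 ydir [ 0.0058  0.     -1.    ] open 0.030107943939595004 F [-0.1138 -0.3452 -2.9244]
shift [ 0.0027  0.0072 -0.0002] turn [-0.028  -0.0168 -0.3287] dist 0.007667565805848422
```

Request:
arm_command:
  steps:
    - [[0.002,0.002,0],[0,0,-0.3],0]
    - [[0.002,0.004,0],[0,0,-0.3],0]
    - [[0.002,0.006,0],[0,0,-0.3],0]
    - [[0.002,0.007,0],[0,0,-0.3],0]
    - [[0.002,0.008,0],[0,0,-0.3],0]

```text
t: 11.45
tool_pos: [0.5602, 0.046, 0.1118]
tool_rot: [-0.092, 2.177, -2.178]
contact_force: [0.2, 0.5, -4.0]
opening: 0.0304
```

```bash
python3 - <<'E'
from go import *
x,y=rack2w(0.001,-0.004)
plan([x,y,0.1116],-85.1)
E
```

```text
t 11.45 pos [0.5602 0.046  0.1118] psi -85.11779984757118 ydir [ 0.0009 -0.0004 -1.    ] open 0.030371224283891544 F [ 0.1963  0.4717 -4.034 ]
shift [ 0.0008  0.0002 -0.0002] turn [-0.0291 -0.0178 -0.0499] dist 0.0008925524857335396
```

Request:
arm_command:
  steps:
    - [[0,0.0005,0],[0,0,0],0]
    - [[0,0.001,0],[0,0,0],0]
    - [[0,0.001,0],[0,0,0],0]

```text
t: 11.75
tool_pos: [0.5606, 0.0459, 0.1118]
tool_rot: [-0.091, 2.176, -2.178]
contact_force: [-2.4, 0.3, 2.1]
opening: 0.0302
```

The force went from -4 to +2 N, so the book is on the board. I'll release it gently.

Request:
arm_command:
  steps:
    - [[0,0,0],[0,0,0],0.45]
    - [[0,0,0],[0,0,0],0.5]
    - [[0,0,0],[0,0,0],0.55]
    - [[0,0,0],[0,0,0],0.55]
    - [[0,0,0],[0,0,0],0.55]
  force: 20

```text
t: 12.25
tool_pos: [0.5607, 0.0459, 0.1118]
tool_rot: [-0.091, 2.176, -2.178]
contact_force: [1.2, -0.1, -0.6]
opening: 0.0468
```

```bash
python3 - <<'E'
from go import *
x,y=rack2w(0.001,-0.004)
plan([x,y,0.25],-85.1)
snap('scene','s7.png');snap('wrist','w7.png')
a=cv2.imread('pics/s7.png')
cv2.imwrite('pics/s7.png',cv2.resize(a[150:310,220:400],None,fx=3.7,fy=3.7,interpolation=cv2.INTER_CUBIC))
E
```

```text
t 12.25 pos [0.5607 0.0459 0.1118] psi -85.11798960047416 ydir [ 0.002  -0.0006 -1.    ] open 0.04678146650239838 F [ 1.2047 -0.0844 -0.5763]
shift [ 0.0011 -0.1382 -0.0002] turn [-0.0436 -0.0179 -0.1124] dist 0.138200903234231
```

View pics/s7.png

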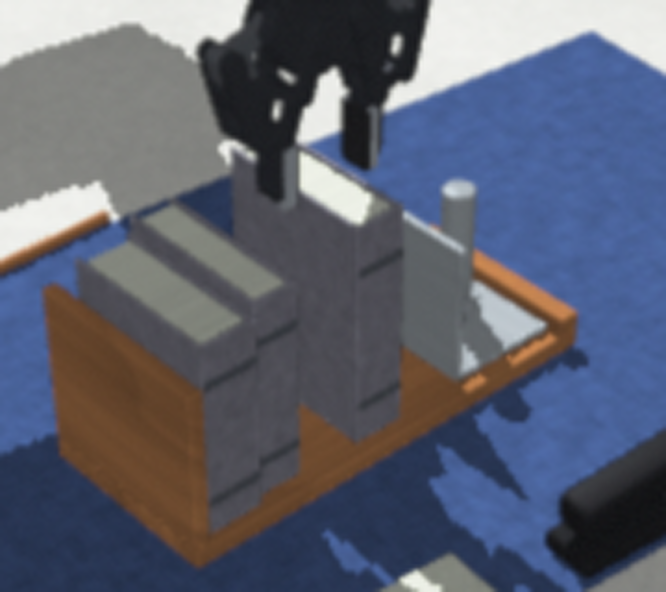

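View pics/w7.png

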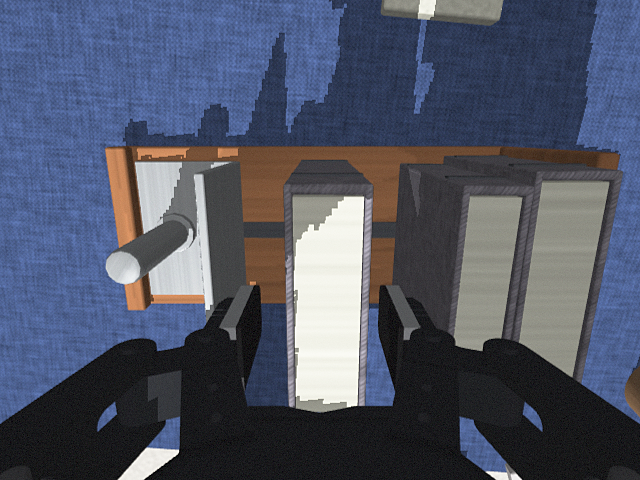

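The book stands free with both fingers clear. I'll rise straight up, then go to the bookend post.

Request:
arm_command:
  steps:
    - [[0,-0.02,0],[0,0,0],0.55]
    - [[0,-0.06,0],[0,0,0],0.55]
    - [[0,-0.1,0],[0,0,0],0.55]
    - [[0,-0.14,0],[0,0,0],0.55]
    - [[0,-0.14,0],[0,0,0],0.55]

```text
t: 12.85
tool_pos: [0.5638, 0.0459, 0.2599]
tool_rot: [-0.077, 2.169, -2.173]
contact_force: [-0.4, 0.4, 1.3]
opening: 0.0469
```

```bash
python3 - <<'E'
from go import *
x,y=rack2w(-0.0005,0.099); print(x,y)
plan([x,y,0.23],4.9,0);plan([x,y,0.23],4.9,-12)
a=np.radians(4.9)
z=np.array([np.cos(a),np.sin(a),0]);yy=np.array([0,0,-1.]);xx=np.cross(yy,z)
print((np.c_[xx,yy,z]@R.from_rotvec([0,0,np.radians(-12)]).as_matrix())[:,1])
E
```

```text
0.5490455519613052 0.14859547586133107
t 12.85 pos [0.5638 0.0459 0.2599] psi -85.1143082116354 ydir [ 0.0149 -0.0012 -0.9999] open 0.04688419719415673 F [-0.3571  0.3956  1.2546]
shift [ 0.0064  0.0296 -0.1037] turn [ -0.7731 -90.0114  -0.5505] dist 0.10801109524608123
t 12.85 pos [0.5638 0.0459 0.2599] psi -85.1143082116354 ydir [ 0.0149 -0.0012 -0.9999] open 0.04688419719415673 F [-0.3571  0.3956  1.2546]
shift [ 0.0064  0.0296 -0.1037] turn [  8.6544 -89.7492  -9.9708] dist 0.10801109524608123
[ 0.0178 -0.2072 -0.9781]
```

Request:
arm_command:
  steps:
    - [[0.006,0.01,-0.104],[-0.8,-90,-0.5],0.7]
    - [[0.006,0.01,-0.104],[-0.8,-90,-0.5],0.7]
    - [[0.006,0.01,-0.104],[-0.8,-90,-0.5],0.7]
    - [[0.006,0.01,-0.104],[-0.8,-90,-0.5],0.7]
    - [[0.006,0.01,-0.104],[-0.8,-90,-0.5],0.7]

```text
t: 13.35
tool_pos: [0.5487, 0.1497, 0.2487]
tool_rot: [-0.771, 1.722, -1.722]
contact_force: [-0.5, 0.2, 0.1]
opening: 0.0593
```

```bash
python3 - <<'E'
from go import *
x,y=rack2w(-0.0005,0.095); print(x,y)
plan([x,y,0.23],4.9,-12)
E
```

```text
0.5493872196538546 0.14461009467656744
t 13.35 pos [0.5487 0.1497 0.2487] psi -41.71383207396121 ydir [ 0.0003  0.0003 -1.    ] open 0.059280561379302044 F [-0.4904  0.1555  0.0722]
shift [0.0033 0.0187 0.0039] turn [  4.8669 -46.4412 -11.3501] dist 0.019351181537737825
```

Request:
arm_command:
  steps:
    - [[0.003,0,0.004],[4.9,-46.4,-11.4],0.7]
    - [[0.003,0,0.004],[4.9,-46.4,-11.4],0.7]
    - [[0.003,0,0.004],[4.9,-46.4,-11.4],0.7]
    - [[0.003,0,0.004],[4.9,-46.4,-11.4],0.7]
    - [[0.003,0,0.004],[4.9,-46.4,-11.4],0.7]

```text
t: 13.85
tool_pos: [0.5496, 0.1447, 0.2478]
tool_rot: [-1.34, 1.11, -1.352]
contact_force: [-1.0, -0.5, -0.1]
opening: 0.0598
```

```bash
python3 - <<'E'
from go import *
x,y=rack2w(-0.0005,0.095); print(x,y)
plan([x,y,0.15],4.9,-12)
E
```

```text
0.5493872196538546 0.14461009467656744
t 13.85 pos [0.5496 0.1447 0.2478] psi -0.10104496984239003 ydir [ 0.0069 -0.188  -0.9821] open 0.059797481322384466 F [-0.9922 -0.4618 -0.0556]
shift [-0.0183  0.0961 -0.0009] turn [ 0.5743 -4.9861 -1.1436] dist 0.09779922772395322
```

Request:
arm_command:
  steps:
    - [[-0.005,0.03,0],[0.6,-5,-1.1],0.7]
    - [[-0.014,0.07,-0.001],[0.6,-5,-1.1],0.7]
    - [[-0.018,0.096,-0.001],[0.6,-5,-1.1],0.7]
    - [[-0.018,0.096,-0.001],[0.6,-5,-1.1],0.7]

```text
t: 14.25
tool_pos: [0.5455, 0.1436, 0.144]
tool_rot: [-1.402, 1.038, -1.295]
contact_force: [-0.8, -0.1, -0.8]
opening: 0.06
```

```bash
python3 - <<'E'
from go import *
x,y=rack2w(-0.0005,0.095); print(x,y)
plan([x,y,0.063],4.9,-12)
p=snap('wrist','w8.png'); x,y=rack2w(-0.0005,0.099);print(proj(p,[x,y,.097]))
E
```

```text
0.5493872196538546 0.14461009467656744
t 14.25 pos [0.5455 0.1436 0.144 ] psi 4.923361490453955 ydir [ 0.008  -0.2085 -0.978 ] open 0.06001504652284939 F [-0.7771 -0.1423 -0.8445]
shift [-0.0176  0.0791  0.0048] turn [0.564  0.1439 0.0307] dist 0.08114214554150279
[327.3858 226.4837]
```

View pics/w8.png

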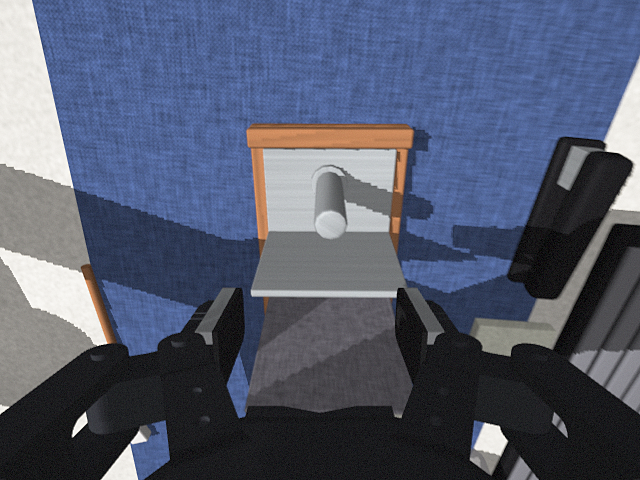

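The post top is at (330, 225), against a prediction of (327, 226). I'll go down, centre on it and close.

Request:
arm_command:
  steps:
    - [[-0.008,0.03,0.005],[0.6,0,0],0.7]
    - [[-0.014,0.06,0.005],[0.6,0,0],0.7]
    - [[-0.017,0.075,0.005],[0.6,0,0],0.7]
    - [[-0.0175,0.078,0.005],[0.6,0,0],0.7]
    - [[-0.0175,0.078,0.005],[0.6,0,0],0.7]

```text
t: 14.8
tool_pos: [0.5528, 0.1453, 0.0687]
tool_rot: [-1.388, 1.027, -1.302]
contact_force: [0.6, 0.7, 1.3]
opening: 0.0596
```

Request:
arm_command:
  steps:
    - [[0,0,0],[0,0,0],0.2]
    - [[0,0,0],[0,0,0],0.1]
    - [[0,0,0],[0,0,0],0.0]
    - [[0,0,0],[0,0,0],0.0]
    - [[0,0,0],[0,0,0],0.0]
  force: 30

```text
t: 15.3
tool_pos: [0.5529, 0.1453, 0.069]
tool_rot: [-1.388, 1.026, -1.302]
contact_force: [-0.0, 0.6, 0.4]
opening: -0.0002
```

```bash
python3 - <<'E'
from go import *
x,y=rack2w(-0.0005,0.095-0.04); print(x,y)
plan([x,y,0.063],4.9,-12)
E
```

```text
0.5528038965793494 0.10475628282893118
t 15.3 pos [0.5529 0.1453 0.069 ] psi 5.0443851895063885 ydir [ 0.0252 -0.2065 -0.9781] open -0.00021813034328040882 F [-0.0389  0.6436  0.4034]
shift [ 0.0383  0.0142 -0.0037] turn [-0.4291  0.0564 -0.0013] dist 0.04100143715395272
```

The grip closed on nothing, so I'll look before doing anything else.

```bash
python3 - <<'E'
from go import *
p=snap('wrist','w9.png'); x,y=rack2w(-0.0005,0.099);print(proj(p,[x,y,.097]))
snap('scene','s9.png')
a=cv2.imread('pics/s9.png')
cv2.imwrite('pics/s9.png',cv2.resize(a[150:310,220:400],None,fx=3.7,fy=3.7,interpolation=cv2.INTER_CUBIC))
E
```

```text
[311.8256 306.3721]
```

View pics/w9.png

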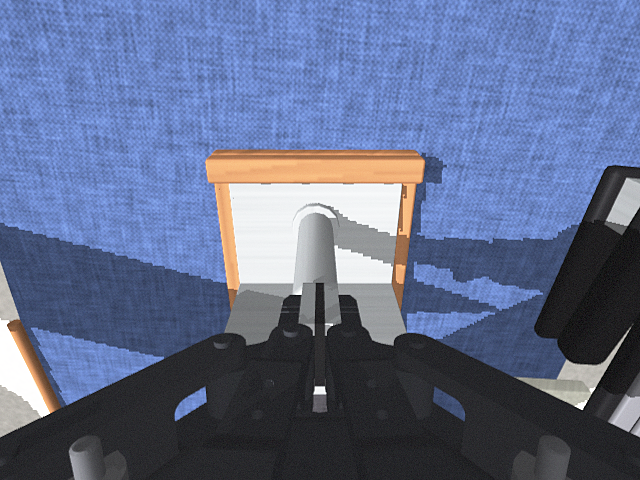

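View pics/s9.png

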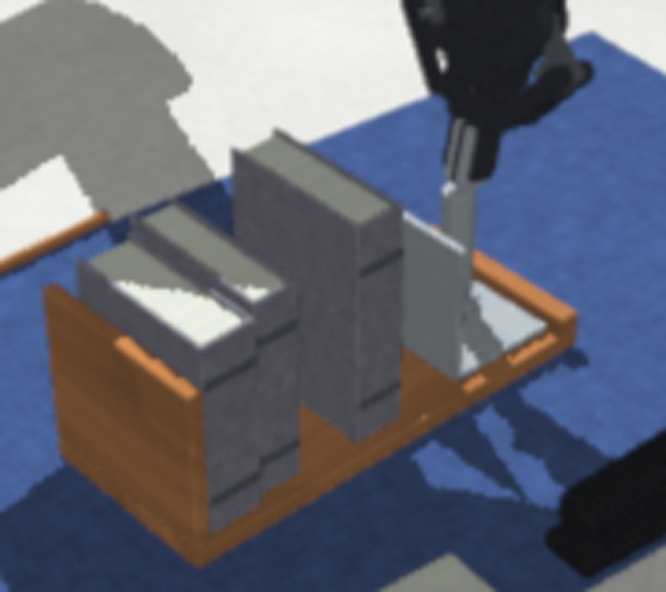

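```bash
python3 - <<'E'
from go import *
import pickle
T,S=pickle.load(open('cams.pkl','rb'))
o=ctrl.get_obs();t=np.array(o['tool_pos']);Rm=R.from_rotvec(o['tool_rot']).as_matrix()
for n,X in [('tcp',t),('tcp-19',t-.019*Rm[:,1]),('tcp+-x',t+.011*Rm[:,0]),('tcp -x',t-.011*Rm[:,0])]: print(n,X,(proj(S,X)-[220,150])*3.7)
for yy in (.099,):
  x,y=rack2w(-.0005,yy); print('posttop',(proj(S,[x,y,.097])-[220,150])*3.7,'base',(proj(S,[x,y,.016])-[220,150])*3.7)
x,y=rack2w(.05,.051);print('plate top',(proj(S,[x,y,.102])-[220,150])*3.7)
p=snap('scene','s9b.png');a=cv2.imread('pics/s9b.png')
cv2.imwrite('pics/s9b.png',cv2.resize(a[160:250,300:390],None,fx=6.6,fy=6.6,interpolation=cv2.INTER_CUBIC))
E
```

```text
tcp [0.5528 0.1453 0.0687] [455.9195 232.2962]
tcp-19 [0.5523 0.1492 0.0873] [461.9198 202.1723]
tcp+-x [0.5537 0.1345 0.071 ] [442.3243 236.2708]
tcp -x [0.5518 0.156  0.0664] [469.3485 228.3703]
posttop [457.9936 185.397 ] base [453.242  302.0056]
plate top [460.3413 250.4364]
```

View pics/s9b.png

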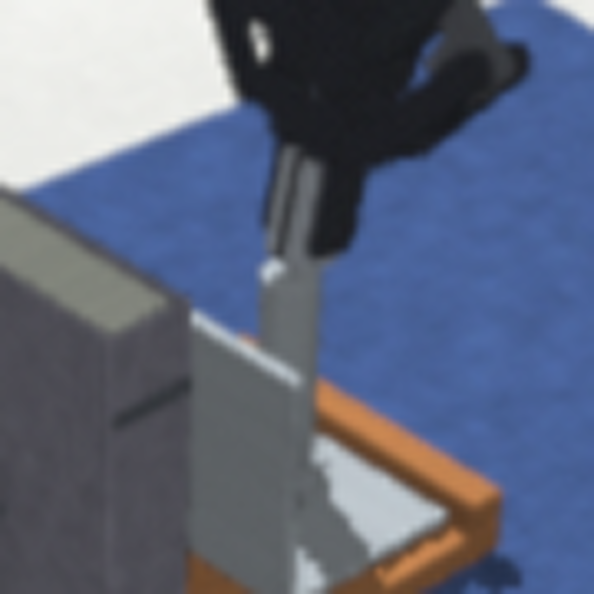

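```bash
python3 - <<'E'
from go import *
p=snap('wrist','w10.png')
o=ctrl.get_obs();t=np.array(o['tool_pos']);Rm=R.from_rotvec(o['tool_rot']).as_matrix()
T=np.array(p['world_from_camera']); print('cam in tool',Rm.T@(T[:3,3]-t)); print(Rm.T@T[:3,:3])
for n,l in [('tcp',(0,0,0)),('g',(0,-.019,0)),('-30',(0,-.03,0)),('+x',(.011,0,0)),('-x',(-.011,0,0)),('40',(0,-.04,0))]:
    print(n,proj(p,t+Rm@np.array(l)))
a=cv2.imread('pics/w10.png')
cv2.imwrite('pics/w10.png',cv2.resize(a[180:440,200:440],None,fx=2.3,fy=2.3,interpolation=cv2.INTER_CUBIC))
E
```

```text
cam in tool [-0.0669 -0.1743 -0.0001]
[[ 0.0009 -0.965  -0.2622]
 [ 0.0005  0.2622 -0.965 ]
 [ 1.      0.0008  0.0008]]
tcp [319.8341 276.7834]
g [319.8635 292.3767]
-30 [319.8837 303.0711]
+x [319.8474 297.675 ]
-x [319.8204 255.2329]
40 [319.9045 314.1321]
```

View pics/w10.png

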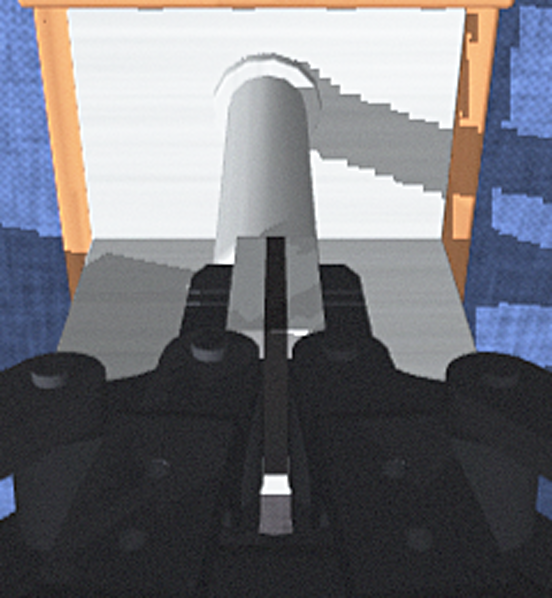

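The fingertips closed just above the post top. In both views they sit about 20–25 mm behind the nominal TCP. I'll open and go about 25 mm lower.

Request:
arm_command:
  steps:
    - [[0,0,0],[0,0,0],0.7]
    - [[0,0,0],[0,0,0],0.7]
    - [[0,0,0],[0,0,0],0.7]
    - [[0,0,0],[0,0,0],0.7]

```text
t: 15.9
tool_pos: [0.5528, 0.1453, 0.0686]
tool_rot: [-1.389, 1.027, -1.302]
contact_force: [0.4, 0.6, 0.1]
opening: 0.058
```

```bash
python3 - <<'E'
from go import *
x,y=rack2w(-0.0005,0.092); print(x,y)
plan([x,y,0.045],4.9,-12)
E
```

```text
0.5496434704232668 0.14162105878799472
t 15.9 pos [0.5528 0.1453 0.0686] psi 5.041751751933348 ydir [ 0.0247 -0.2066 -0.9781] open 0.05795823962278243 F [0.4118 0.5872 0.0519]
shift [-0.0016  0.0238 -0.0036] turn [-0.3965  0.0606  0.0046] dist 0.02408362347834546
```

Request:
arm_command:
  steps:
    - [[-0.001,0.012,-0.0015],[-0.4,0,0],0.7]
    - [[-0.0015,0.022,-0.0015],[-0.4,0,0],0.7]
    - [[-0.0015,0.024,-0.0015],[-0.4,0,0],0.7]
    - [[-0.0015,0.024,-0.0015],[-0.4,0,0],0.7]

```text
t: 16.3
tool_pos: [0.5508, 0.1412, 0.0434]
tool_rot: [-1.396, 1.034, -1.298]
contact_force: [0.4, -0.4, 0.4]
opening: 0.0599
```

Request:
arm_command:
  steps:
    - [[0,0,0],[0,0,0],0.3]
    - [[0,0,0],[0,0,0],0.1]
    - [[0,0,0],[0,0,0],0.0]
    - [[0,0,0],[0,0,0],0.0]
    - [[0,0,0],[0,0,0],0.0]
  force: 30

```text
t: 16.8
tool_pos: [0.5511, 0.1414, 0.0438]
tool_rot: [-1.395, 1.033, -1.298]
contact_force: [-0.1, 0.2, 1.1]
opening: 0.0191
```

```bash
python3 - <<'E'
from go import *
x,y=rack2w(-0.0005,0.092-0.04); print(x,y)
plan([x,y,0.045],4.9,-12)
snap('wrist','w11.png')
E
```

```text
0.5530601473487614 0.10176724694035845
t 16.8 pos [0.5511 0.1414 0.0438] psi 4.950545957303407 ydir [ 0.016  -0.2076 -0.9781] open 0.01907448902574852 F [-0.1264  0.1867  1.0594]
shift [ 0.039   0.0071 -0.0015] turn [0.1003 0.073  0.0182] dist 0.03967177820662186
```

View pics/w11.png

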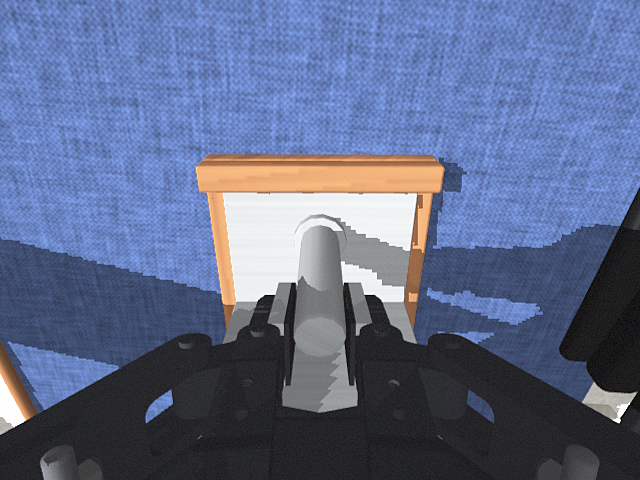

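The post is now gripped at 19 mm (top visible at (320, 335) between the pads). I'll slide it forward gradually.

Request:
arm_command:
  steps:
    - [[0.006,0.001,0],[0,0,0],0]
    - [[0.014,0.003,0],[0,0,0],0]
    - [[0.022,0.0047,0],[0,0,0],0]
    - [[0.028,0.006,0],[0,0,0],0]
    - [[0.032,0.0068,0],[0,0,0],0]

```text
t: 17.35
tool_pos: [0.5539, 0.108, 0.0438]
tool_rot: [-1.395, 1.034, -1.299]
contact_force: [0.4, 2.8, -0.5]
opening: 0.0188
```

```bash
cat >> go.py <<'E'
def rk():
    o=ctrl.get_obs();d=np.array(o['tool_pos'])[:2]-[RX,RY];c,s=np.cos(RYAW),np.sin(RYAW);return c*d[0]+s*d[1],-s*d[0]+c*d[1],o['tool_pos'][2]
E
python3 - <<'E'
from go import *
print(rk());x,y=rack2w(-0.0005,0.092-0.086)
plan([x,y,0.045],4.9,-12)
E
```

```text
(np.float64(0.0008931282798733458), np.float64(0.05814021339375088), np.float64(0.043837471613033224))
t 17.35 pos [0.5539 0.108  0.0438] psi 4.9132557924758276 ydir [ 0.0159 -0.2076 -0.9781] open 0.01875386593207763 F [ 0.3579  2.8288 -0.4959]
shift [ 0.0512  0.0097 -0.0014] turn [0.1103 0.037  0.0143] dist 0.05217177523719664
```

Request:
arm_command:
  steps:
    - [[0.004,0.0008,0],[0,0,0],0]
    - [[0.008,0.0017,0],[0,0,0],0]
    - [[0.012,0.0025,0],[0,0,0],0]
    - [[0.016,0.0034,0],[0,0,0],0]
    - [[0.02,0.0042,0],[0,0,0],0]

```text
t: 17.85
tool_pos: [0.5557, 0.0875, 0.0438]
tool_rot: [-1.395, 1.034, -1.299]
contact_force: [0.5, 3.8, -0.3]
opening: 0.0189
```

```bash
python3 - <<'E'
from go import *
print(rk());x,y=rack2w(-0.0005,0.092-0.086)
plan([x,y,0.045],4.9,-12)
snap('scene','s12.png')
a=cv2.imread('pics/s12.png')
cv2.imwrite('pics/s12.png',cv2.resize(a[150:310,220:400],None,fx=3.7,fy=3.7,interpolation=cv2.INTER_CUBIC))
snap('wrist','w12.png')
E
```

```text
(np.float64(0.0008795865723823207), np.float64(0.037606103516097805), np.float64(0.04383036085736554))
t 17.85 pos [0.5557 0.0875 0.0438] psi 4.91722811487301 ydir [ 0.0158 -0.2072 -0.9782] open 0.01886287589825526 F [ 0.4721  3.8464 -0.3118]
shift [ 0.0312  0.0054 -0.0014] turn [ 0.1106  0.0411 -0.0062] dist 0.031657812531900704
```

View pics/s12.png

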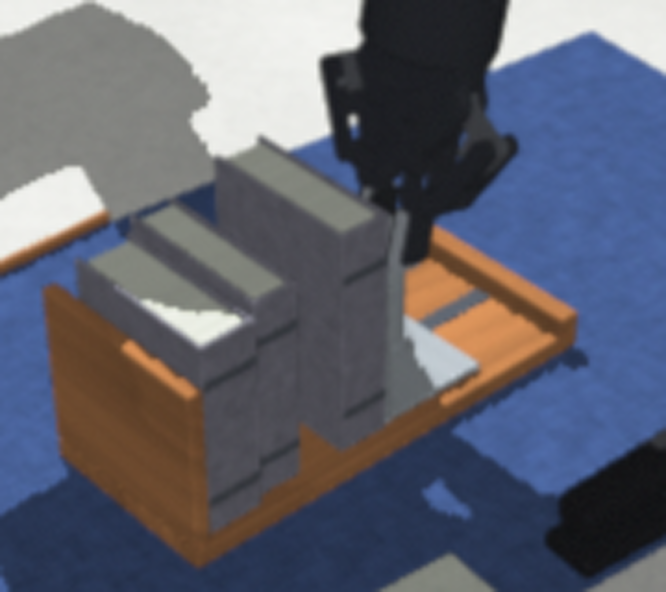

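View pics/w12.png

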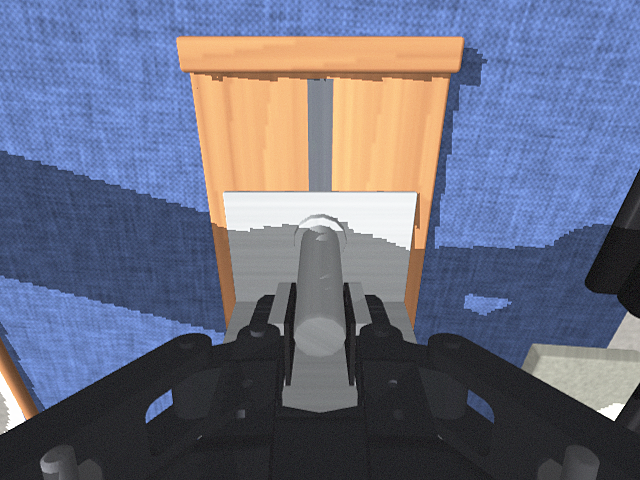

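The bookend is pushing the book, which stays upright and flush with the plate. On to row_b.

Request:
arm_command:
  steps:
    - [[0.004,0.0008,0],[0,0,0],0]
    - [[0.008,0.0017,0],[0,0,0],0]
    - [[0.012,0.0025,0],[0,0,0],0]
    - [[0.016,0.0034,0],[0,0,0],0]
    - [[0.02,0.0042,0],[0,0,0],0]

```text
t: 18.45
tool_pos: [0.5574, 0.0662, 0.0438]
tool_rot: [-1.396, 1.033, -1.3]
contact_force: [0.2, 5.1, -0.8]
opening: 0.0186
```

```bash
python3 - <<'E'
from go import *
print(rk());x,y=rack2w(-0.0005,0.092-0.086)
plan([x,y,0.045],4.9,-12)
E
```

```text
(np.float64(0.0008276089243241464), np.float64(0.01618090948039011), np.float64(0.04384903693607704))
t 18.45 pos [0.5574 0.0662 0.0438] psi 4.90321892090307 ydir [ 0.0158 -0.2084 -0.9779] open 0.01857997806398453 F [ 0.2363  5.115  -0.8342]
shift [ 0.0102  0.001  -0.0013] turn [0.1188 0.0286 0.0619] dist 0.010331417099234599
```

Request:
arm_command:
  steps:
    - [[0.002,0.0004,0],[0,0,0],0]
    - [[0.004,0.0008,0],[0,0,0],0]
    - [[0.006,0.0012,0],[0,0,0],0]
    - [[0.007,0.0015,0],[0,0,0],0]

```text
t: 18.85
tool_pos: [0.5581, 0.0593, 0.0439]
tool_rot: [-1.395, 1.034, -1.299]
contact_force: [-0.4, 5.6, 0.3]
opening: 0.0189
```

```bash
python3 - <<'E'
from go import *
print(rk());x,y=rack2w(-0.0005,0.092-0.086)
plan([x,y,0.045],4.9,-12)
E
```

```text
(np.float64(0.0008490593954455923), np.float64(0.009298763097674098), np.float64(0.043852234777045626))
t 18.85 pos [0.5581 0.0593 0.0439] psi 4.8930400937844505 ydir [ 0.0157 -0.2075 -0.9781] open 0.018896820641723825 F [-0.4251  5.6207  0.266 ]
shift [ 0.0035 -0.0004 -0.0014] turn [0.1173 0.0178 0.009 ] dist 0.0037442174394711546
```

Request:
arm_command:
  steps:
    - [[0.001,0.0002,0],[0,0,0],0]
    - [[0.002,0.0004,0],[0,0,0],0]
    - [[0.003,0.0006,0],[0,0,0],0]
    - [[0.004,0.0008,0],[0,0,0],0]

```text
t: 19.25
tool_pos: [0.5583, 0.0562, 0.0438]
tool_rot: [-1.393, 1.035, -1.298]
contact_force: [0.5, 6.9, 0.4]
opening: 0.0187
```

```bash
python3 - <<'E'
from go import *
print(rk());print(ctrl.get_obs()['contact_force'])
snap('scene','s13.png')
a=cv2.imread('pics/s13.png')
cv2.imwrite('pics/s13.png',cv2.resize(a[150:310,220:400],None,fx=3.7,fy=3.7,interpolation=cv2.INTER_CUBIC))
E
```

```text
(np.float64(0.0008547645109738102), np.float64(0.006193525339780291), np.float64(0.043831985901490934))
[0.5208 6.8975 0.4434]
```

View pics/s13.png

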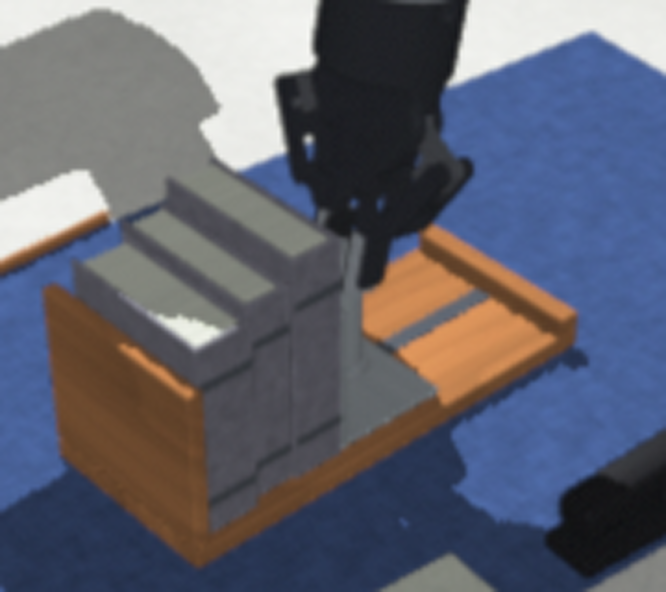

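Request:
arm_command:
  steps:
    - [[0.001,0.0002,0],[0,0,0],0]
    - [[0.002,0.0004,0],[0,0,0],0]
    - [[0.002,0.0004,0],[0,0,0],0]

```text
t: 19.6
tool_pos: [0.5584, 0.0558, 0.0438]
tool_rot: [-1.391, 1.037, -1.295]
contact_force: [-1.7, 10.2, 0.5]
opening: 0.0186
```

```bash
python3 - <<'E'
from go import *
print(rk());print(ctrl.get_obs()['contact_force'])
E
```

```text
(np.float64(0.000849353956700428), np.float64(0.005770549639121952), np.float64(0.04378943803242408))
[-1.6718 10.1734  0.517 ]
```

Request:
arm_command:
  steps:
    - [[0.003,0.0006,0],[0,0,0],0]
    - [[0.004,0.0008,0],[0,0,0],0]
    - [[0.004,0.0008,0],[0,0,0],0]

```text
t: 19.9
tool_pos: [0.5584, 0.0561, 0.0438]
tool_rot: [-1.384, 1.042, -1.29]
contact_force: [-2.0, 19.3, 2.2]
opening: 0.0186
```

```bash
python3 - <<'E'
from go import *
print(rk());print(ctrl.get_obs()['contact_force'])
E
```

```text
(np.float64(0.0009035709756620073), np.float64(0.006048963965341416), np.float64(0.043755886652531675))
[-1.9883 19.2998  2.1756]
```

Force is 19 N with no further travel, so the books are pressed together. I'll ease off and open, then lift out along the tool axis.

Request:
arm_command:
  steps:
    - [[0,0,0],[0,0,0],0.7]
    - [[0,0,0],[0,0,0],0.7]
    - [[0,0,0],[0,0,0],0.7]
    - [[0,0,0],[0,0,0],0.7]
    - [[0,0,0],[0,0,0],0.7]

```text
t: 20.4
tool_pos: [0.5584, 0.0555, 0.0437]
tool_rot: [-1.385, 1.042, -1.29]
contact_force: [-0.3, -0.1, 0.3]
opening: 0.0596
```

Request:
arm_command:
  steps:
    - [[0,-0.02,0],[0,0,0],0.7]
    - [[0,-0.06,0],[0,0,0],0.7]
    - [[0,-0.1,0],[0,0,0],0.7]
    - [[0,-0.15,0],[0,0,0],0.7]
    - [[0,-0.19,0],[0,0,0],0.7]

```text
t: 20.9
tool_pos: [0.5558, 0.0925, 0.233]
tool_rot: [-1.383, 1.041, -1.292]
contact_force: [-0.1, -0.1, 0.3]
opening: 0.0596
```

```bash
python3 - <<'E'
from go import *
plan([.3,.35,.28],4.9)
S=snap('scene','s14.png'); 
a=cv2.imread('pics/s14.png')
cv2.imwrite('pics/s14.png',cv2.resize(a[195:310,225:385],None,fx=5,fy=5,interpolation=cv2.INTER_CUBIC))
snap('wrist','w14.png')
E
```

```text
t 20.9 pos [0.5558 0.0925 0.233 ] psi 4.822873373679316 ydir [ 0.0173 -0.1943 -0.9808] open 0.05960281450467679 F [-0.0706 -0.1285  0.3401]
shift [-0.2636 -0.1005 -0.2332] turn [-0.0448 -0.082  11.2484] dist 0.3659941808646418
```

View pics/s14.png

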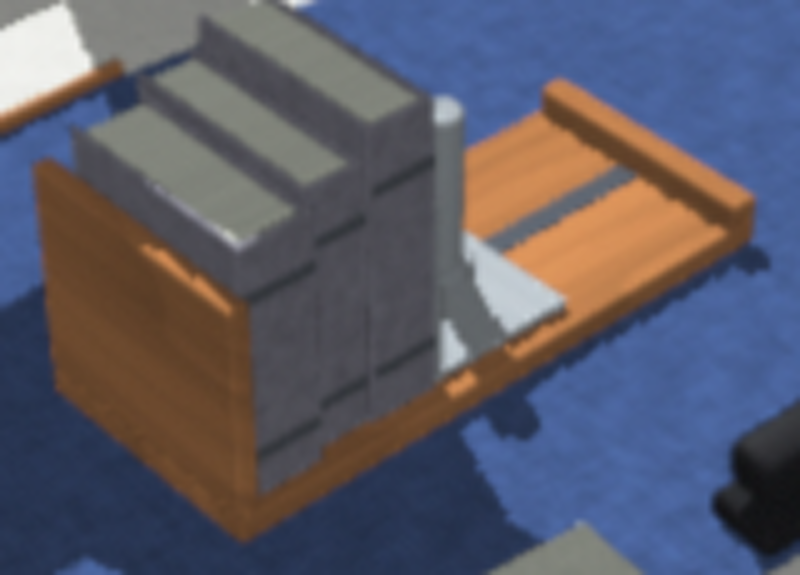

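View pics/w14.png

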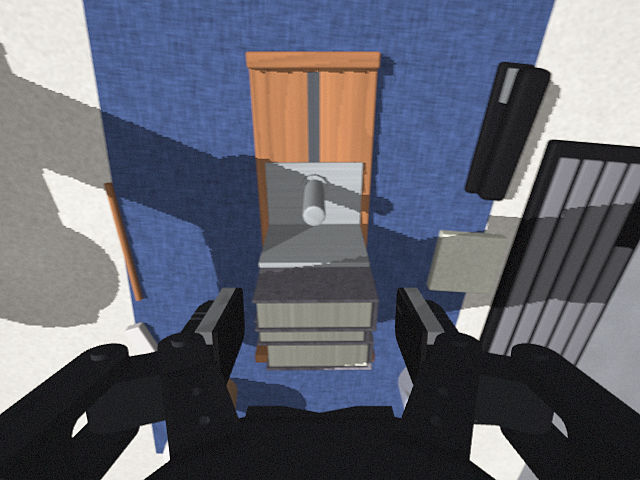

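The three books look snug and upright with spines aligned. I'll move the arm clear for a measured check from above.

Request:
arm_command:
  steps:
    - [[-0.26,-0.1,-0.2],[0,0,11.2],0.7]
    - [[-0.26,-0.1,-0.2],[0,0,11.2],0.7]
    - [[-0.26,-0.1,-0.2],[0,0,11.2],0.7]
    - [[-0.26,-0.1,-0.2],[0,0,11.2],0.7]
    - [[-0.26,-0.1,-0.2],[0,0,11.2],0.7]

```text
t: 21.5
tool_pos: [0.3939, 0.2807, 0.2687]
tool_rot: [-1.239, 1.138, -1.153]
contact_force: [0.4, 0.5, 0.1]
opening: 0.0598
```

```bash
python3 - <<'E'
from go import *
print(rk())
p=snap('top','t15.png')
a=cv2.imread('pics/t15.png')
r0,r1,c0,c1,f=215,290,268,398,6
cv2.imwrite('pics/t15c.png',cv2.resize(a[r0:r1,c0:c1],None,fx=f,fy=f,interpolation=cv2.INTER_CUBIC))
for n,z in [('cup',.11),('tape',.04),('stamp',.04),('stapler',.04)]:
    q=ctrl.boxes_of(p,n); print(n,onz(p,q[0]['position'],z)[:2] if q else None)
x,y=rack2w(0,0.013);print('post pred@.086 crop',(proj(p,[x,y,.097])-[c0,r0]+.5)*f-.5)
E
```

```text
(np.float64(-0.14382846731597534), np.float64(0.24388309764022104), np.float64(0.2687187015819379))
cup [ 0.4433 -0.2469]
tape [ 0.7441 -0.2454]
stamp [0.5563 0.4159]
stapler [0.7288 0.1287]
post pred@.086 crop [335.8844 225.9158]
```

View pics/t15c.png

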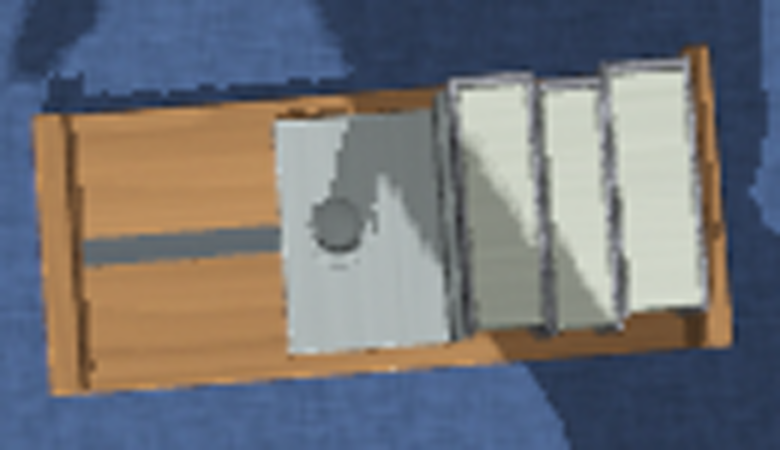

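Request:
arm_command:
  steps:
    - [[0,0,0],[0,0,0],0.7]
    - [[0,0,0],[0,0,0],0.7]

```text
t: 21.95
tool_pos: [0.3959, 0.2787, 0.2676]
tool_rot: [-1.241, 1.139, -1.154]
contact_force: [-0.4, -0.5, -0.0]
opening: 0.0595
```

```bash
python3 -c "
from h import *
print(ctrl.finish_job())"
```

```text
the job is handed in; nothing more can be done
None
```

I drew the bookend back to its stop and set the record book on the rack between row_b and the bookend, spine the same way as the others. It touched the board before I released it. I then slid the bookend up until the force reached 19 N with no further travel, let go, moved the arm clear and handed the job in at about 22 s.

**Last checks:**
- **Books:** in the scene and top views all three stand upright and pressed together, with spines aligned.
- **Bookend:** the post in the top view puts it at about 0.085 m, inside the 0.082–0.092 m range.
- **Desk items:** the cup, tape, stamp and stapler read within about 10 mm of where they started. That is roughly the detection scatter, and the arm never came near them.

**What disagreed:** my first try at re-gripping the post closed on nothing. The fingertips looked about 20–25 mm behind the stated tool point, so I re-gripped about 25 mm lower and it held. The miss moved nothing.

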